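# Release and slide out the fume-extractor filter cassette

## Robot

A 6-joint arm with a two-finger parallel gripper is mounted at the origin on the work surface. World frame = base frame: x ahead of the robot, y to its left, z up, the work surface at z = 0. Lengths are in mm, angles in rad, forces in N, time in s.
With the tool pointing down it reaches from about 375 to 975 mm from the base axis. Payload 3.8 kg.
Tool frame: the origin (TCP) lies midway between the tips of the shut fingers; the grasp point (between the pads) lies 19 mm behind it; x points along the fingers, y is the direction in which the jaws open and shut, and the axes are right-handed (so a half turn about x gives the same grasp; the last joint's range is limited). The gripper opens to 85 mm and grips with 20 to 120 N. Pads are 22 mm wide; open, the fingers measure 114 mm over their backs; the gripper's body (76 mm by 85 mm) begins 54 mm behind the grasp point. The pads swing forward as they close: fully open they stand 13 mm farther back than shut.
Start: joints at [-1.237, 0.264, 1.604, -0, 1.274, -0.037], TCP at [244.588, -629.122, 231.28] pointing down, gripper open.
Joint ranges: [-2.63, 2.63], [-0.94, 2.18], [0.31, 2.57], [-1.31, 4.45], [0, 2.66], [-2.55, 2.55]. Speed limits (rad/s): [2.57, 2.57, 3.14, 3.14, 3.14, 3.14].

## Interface

Orientations are given as a unit quaternion [x, y, z, w].
In Python, from rig import ctrl, imaging gives the robot as it stands.
- The arm moves only by the shell command python3 -m pendant 'ROWS' [OPENING] [FORCE]. ROWS is JSON, a list of rows, each an object of numbers: "x", "y", "z": the shift along the tool's x, y, z in m; "ax", "ay", "az": the turn, a rotation vector about the tool's x, y, z in rad. In form: [{"x": .., "y": .., "z": .., "ax": .., "ay": .., "az": ..}, ...]. A call has 1 to 5 rows; each row shifts and turns the pose as measured when the row begins, along the tool's axes as they then stand; what a row does not reach is not made up. A row lasts 1/8 s, in which the tool goes at most 62.5 mm and 10.7 degrees, less where a joint would pass 70% of its speed; a pose out of reach is approached as far as the arm can. A call with a gripper value outside its range is refused whole. OPENING is the closure, from 0 (fully open) to 1 (shut), set as the call begins (- or left out, the last holds). The fingers move at their own pace and stop on an object; FORCE is the grip in N (left out, the last holds). Time passes only in rows, so rows that do not move let the fingers close. It gives the time, the measured TCP pose, the force and the opening at its end, in the units of the state.
- ctrl.sense(): the state, without advancing time (a new reading comes with each control period).
- imaging.snapshot(name): name is "scene" or "top" or "wrist"; returns the picture (480x640x3 uint8, red, green, blue); there is no depth.
- imaging.camera_params(name): a dict with "intrinsics" (3x3 intrinsics, pixels), "extrinsics" (4x4, takes a point from camera to world coordinates); the wrist camera has in their place "tool_from_camera" (4x4, takes a point from camera to tool coordinates, whose origin is the TCP and whose axes are the tool frame's). Camera axes: x right, y down, z forward; pixel columns grow to the right and rows downward; lengths in mm; the calibration is good to about 2 mm. A picture is of the moment at which its call begins: read the wrist's pose just before it. camera_params takes no time and is no camera call.
- ctrl.job_done(): hands the job in, once; it reports no verdict.
Trained networks look in the newest picture that a camera, given by its name, has taken for a name from the list of things; names that differ only in an ending like _2 or _b are one class to them, and where a whole thing is asked for, a point or a joint stands for the part that bears it (a point fixed in the world has none). Each returns a list of dicts, best first, with "p" (0 to 1); they miss things now and then, are a little off and sometimes report something else, mostly with a low value. They report only what shows in the picture. A call takes as long as a camera call.
- imaging.spot_in(camera, label): "bbox" ([left, top, width, height] in pixels, round what is visible of it).
- imaging.pinpoint(camera, label): "location" ([column, row] in pixels: a listed point, or the origin of a listed thing).
The state is a dict: "time": time; "q": joint angles; "dq": joint speeds; "tau": joint torques, N m; "tool_pos": TCP position; "orientation": TCP orientation; "force": force on the tool from outside, world axes, zero at the start; "ft_torque": the same for the moment, N m; "finger_gap": finger opening in mm.
Only numpy, scipy, OpenCV 4.12 (cv2) and the standard library are available. Lean on these libraries where they do the work, as an engineer would, in place of code of your own. Each camera call takes 0.05 s, during which the arm holds its last target.

## Task

The filter cassette of the tilted bench fume extractor has to come out: take the square-handled pin tool from the rack, press the release button at the bottom of the cassette's round recess with its pin, and keep it down while you slide the cassette sideways, all the way out to its stop. Then stand the pin tool back upright in the rack hole it came from, fully down, and leave the cassette out and everything else where it is.

Things in the scene. Friction and masses are not known exactly. Their poses are not given: they have to be found in the camera images.
- extractor: Fixed grey fume-extractor head, 160 x 200 x 60 mm, tilted 38 deg on a stand: its upper face looks up and towards the unit's -x (the robot's side). Origin: centre of the stand's underside, z up; middle of the face 135 mm above it. y runs level along the face, the cassette's channel opens at the +y side. Head's top edge 185 mm high, duct stub behind to 210 mm. Stands to the robot's left or right
- recess_mouth (a point): Centre of the mouth of the round recess in the cassette's face (70 mm up the slope x 110 mm along y, 4 mm proud of the head). z points straight out of the sloped face, y level, the way the cassette slides out, x up the slope. Bore 15 mm across along z, 2 mm chamfer; its floor, 22 mm down, is the steel release button. The point moves with the cassette
- cassette (a joint): How far the cassette is out, m: 0 fully in, 0.06 at its stop; grows along the recess_mouth y axis. Sliding friction about 1.5 N, light damping; it stays where it is left. A ratchet locks it every 14 mm unless the release is down; it locks open beyond about 0.053.
- release (a joint): How far the release button is pressed, m: 0 up, 0.008 on its stop. Sprung: about 2 N to start and 5.2 N at the stop. It frees the cassette when pressed more than 0.005; let go, it springs back up. It must be kept down for the whole slide.
- button_top (a point): Centre of the release button's flat top (13 mm across), at the bottom of the bore, 22 mm below its mouth; axes as recess_mouth. The bore is so deep that an 8 mm pin reaches it only when held within about 15 deg of z, so the tool must be tilted like the face. It sinks along -z as it is pressed
- pin_tool: Loose tool, about 90 g, upright in one of the two rack holes. Origin: centre of the underside of its round steel guard (30 mm across, 5 mm thick), which rests on the rack; z up along the tool. Below it a straight steel pin, 8 mm across, 55 mm long, flat end. Above, a square wooden handle, 20 x 20 mm, sides along the tool's x and y, from 5 to 80 mm above the origin
- rack: Fixed wooden block, 60 (x) x 150 (y) x 65 mm high, origin at the centre of its underside. Two through holes, 16 mm across with 2 mm chamfer, at y = -40 and +40 mm on its centre line. One holds the pin tool, the other the awl; which is which varies.
- tape_roll: Loose cardboard tape roll lying flat, 76 mm across, 24 mm high. Leave alone.
- screwdriver: Loose screwdriver with yellow handle, 170 mm long, lying near the rack. Leave alone.
- sanding_block: Loose cork sanding block, 40 x 70 x 30 mm, lying beside the extractor. Leave alone.
- glue: Loose small white bottle, 40 mm across, 100 mm tall, standing behind the rack. Leave alone.
- awl: Another loose tool standing in the other rack hole: same steel shank and guard, but a ball handle 32 mm across on a round neck. Not to be used. Leave alone.

How it is judged:
By the outcome, as a careful person would: the job done as asked, in the order asked, and still so for the second after the job is handed in, with the robot touching nothing.
It also fails if it takes over 58 s, if anything falls off the work surface, if the arm or the gripper's body presses on something with over 40 N, if the wrist force passes 120 N, or if a joint passes its speed limit or range.

## Working session

There is one attempt and no reset: what is moved stays moved. The work goes in short steps, Python scripts to look and compute and a shell command to move; the robot and the scene stay as the last step left them, time stands still between calls to the robot, and variables do not carry over. Pictures are saved under pics/ and viewed, and the job is handed in when it is done.

```bash
ls; mkdir -p pics
python3 - <<'E'
from rig import ctrl, imaging
import cv2,json
print(ctrl.sense())
for n in ["scene","top","wrist"]:
    im=imaging.snapshot(n); cv2.imwrite(f"pics/{n}0.png",im[:,:,::-1])
    p=imaging.camera_params(n); print(n,{k:(v.tolist() if hasattr(v,'tolist') else v) for k,v in p.items()})
    if n!="wrist":
        for l in ["extractor","recess_mouth","pin_tool","rack","awl","button_top"]:
            print(l,imaging.pinpoint(n,l)[:2],imaging.spot_in(n,l)[:2])
E
```

```text
pics
{'time': 0.0, 'q': array([-1.23692038e+00,  2.64748016e-01,  1.60537978e+00,  6.10741818e-06,
        1.27369129e+00, -3.68924895e-02]), 'dq': array([-0.00095882,  0.00012727,  0.00039789, -0.00100485,  0.00143891,
        0.00103651]), 'tau': array([-9.36964170e-04, -5.15117490e+01, -3.67315221e+01, -1.81564396e-04,
        1.31928729e-02, -2.34577465e-05]), 'tool_pos': array([ 244.33921798, -628.44050039,  229.96236067]), 'orientation': array([-0.69487613, -0.13111498,  0.69510497, -0.12955737]), 'force': array([-0.30354187, -0.26400596, -0.20984144]), 'ft_torque': array([-0.04009252,  0.05813478,  0.06353199]), 'finger_gap': 85.4808343727579}
scene {'intrinsics': [[456.312123649379, 0.0, 312.29792935474643], [0.0, 456.312123649379, 239.05780582913403], [0.0, 0.0, 1.0]], 'extrinsics': [[-0.7983541541948531, 0.42088219922761283, -0.430684128861453, 910.8140756421554], [0.6021044552591649, 0.5698373325338048, -0.5592455984697801, 429.5476931536418], [0.010043377762732278, -0.7057928795504288, -0.708347048937898, 756.349658557729], [0.0, 0.0, 0.0, 1.0]]}
extractor [{'location': [
[... 1504 characters left out ...]
 0.75}]
rack [{'location': [198.4, 229.7], 'p': 0.84}] [{'bbox': [153.3, 205.3, 82.6, 40.9], 'p': 0.91}]
awl [{'location': [213.5, 223.6], 'p': 0.52}] [{'bbox': [197.9, 213.8, 22.2, 21.5], 'p': 0.52}]
button_top [{'location': [497.2, 224.1], 'p': 0.26}] []
wrist {'intrinsics': [[417.62144482576736, 0.0, 317.8815969664327], [0.0, 417.62144482576736, 246.7426598072918], [0.0, 0.0, 1.0]], 'tool_from_camera': [[-0.0003872542239366947, -0.28790774631948535, 0.9576580703170617, -143.53738216490018], [0.9999998477316034, -0.00048800170254144777, 0.00025766471587268167, -0.25539686469666645], [0.00039315510111436825, 0.9576580242777536, 0.2879078914609553, -71.96958641813141], [0.0, 0.0, 0.0, 1.0]]}
```

View pics/scene0.png

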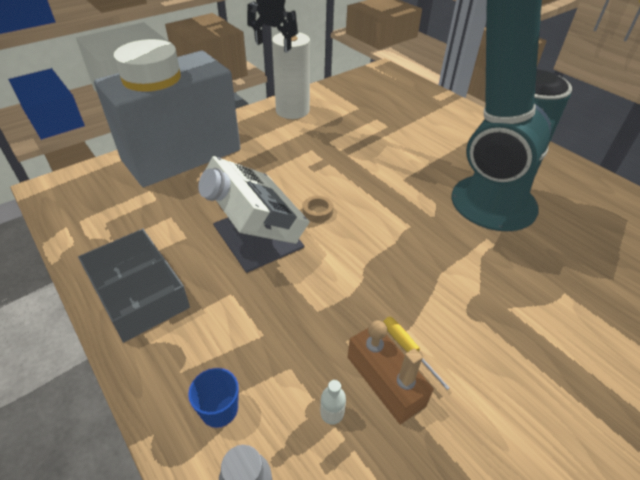

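View pics/top0.png

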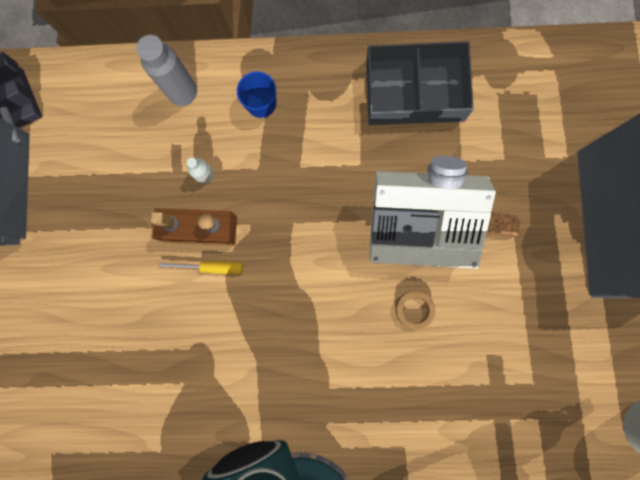

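View pics/wrist0.png

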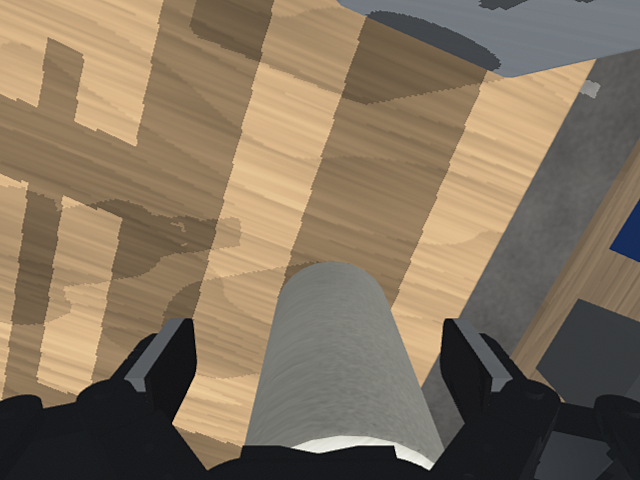

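The extractor sits to the robot's right, with the cassette opening towards +y (left in the top image). The rack is to the left: square pin tool in the left hole (top view about 157,218; scene about 410,370) and ball-handled awl in the other. A white cylinder stands under the gripper. Next I turn the pixels into positions.

```bash
cat > h.py <<'E'
import numpy as np, cv2
from rig import ctrl, imaging
from scipy.spatial.transform import Rotation as R
def cam(n,st=None):
    p=imaging.camera_params(n);K=np.array(p['intrinsics'])
    if n=='wrist':
        st=st or ctrl.sense();T=np.eye(4);T[:3,:3]=R.from_quat(st['orientation']).as_matrix();T[:3,3]=st['tool_pos']
        return K,T@np.array(p['tool_from_camera'])
    return K,np.array(p['extrinsics'])
def ray(n,uv,st=None):
    K,E=cam(n,st);d=E[:3,:3]@np.linalg.solve(K,[uv[0],uv[1],1.]);return E[:3,3],d/np.linalg.norm(d)
def atz(n,uv,z,st=None):
    o,d=ray(n,uv,st);return o+d*(z-o[2])/d[2]
def tri(*rs):
    A=np.zeros((3,3));b=np.zeros(3)
    for o,d in rs:
        P=np.eye(3)-np.outer(d,d);A+=P;b+=P@o
    x=np.linalg.solve(A,b);return x,[np.linalg.norm((np.eye(3)-np.outer(d,d))@(x-o)) for o,d in rs]
def proj(n,X,st=None):
    K,E=cam(n,st);c=np.linalg.inv(E)@np.append(X,1);u=K@c[:3];return u[:2]/u[2]
E
python3 - <<'E'
from h import *
np.set_printoptions(precision=1,suppress=True)
print('recess',tri(ray('scene',(268.9,198.4)),ray('top',(411,228.6))))
print('pin z65',atz('scene',(405.4,383),65),atz('top',(169.3,224.1),65))
print('awl',atz('scene',(374,345.4),65),atz('top',(213.5,223.6),65))
for uv in [(153,208),(236,211),(235,244),(153,241)]: print(atz('top',uv,65))
print('handle top',atz('top',(157,217),145))
for uv in [(377,172),(493,178),(371,262),(479,268)]: print(atz('top',uv,185 if uv[1]<200 else 80))
print('duct',atz('top',(447,168),205),'cyl',atz('scene',(290,42),200),atz('scene',(290,115),0))
for n,X in [('scene',0),('top',0)]:
    im=imaging.snapshot(n)
    b=(340,300,120,130) if n=='scene' else (130,190,120,90)
    cv2.imwrite(f'pics/{n}_c.png',cv2.resize(im[b[1]:b[1]+b[3],b[0]:b[0]+b[2],::-1],None,fx=5,fy=5,interpolation=2)[:600])
    b=(190,145,130,120) if n=='scene' else (360,150,140,120)
    cv2.imwrite(f'pics/{n}_e.png',cv2.resize(im[b[1]:b[1]+b[3],b[0]:b[0]+b[2],::-1],None,fx=5,fy=5,interpolation=2)[:600])
E
```

```text
recess (array([ 531.7, -217.9,  130.2]), [np.float64(1.366474906060929), np.float64(1.3664749060609453)])
pin z65 [567.9 238.5  65. ] [564.9 237.5  65. ]
awl [561.3 155.8  65. ] [563.1 151.1  65. ]
[597.7 269.8  65. ]
[586.3 107.   65. ]
[522.1 109.6  65. ]
[532.9 269.3  65. ]
handle top [566.2 233.7 145. ]
[ 624.5 -157.8  185. ]
[ 607.2 -352.   185. ]
[ 478.7 -148.9   80. ]
[ 461.6 -348.3   80. ]
duct [ 622.3 -271.6  205. ] cyl [ 121.2 -719.9  200. ] [ 170.3 -658.4    0. ]
```

View pics/scene_c.png

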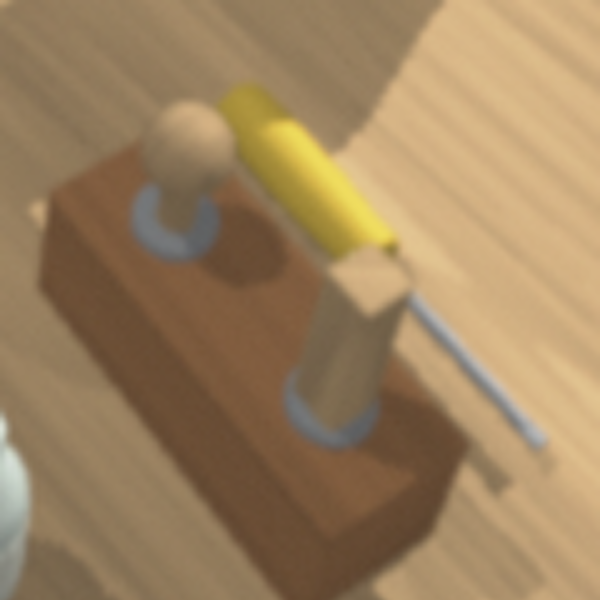

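View pics/scene_e.png

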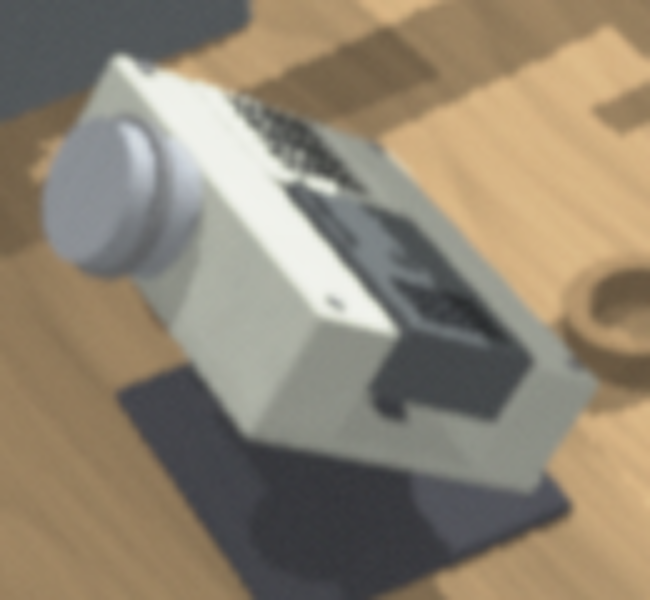

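View pics/top_e.png

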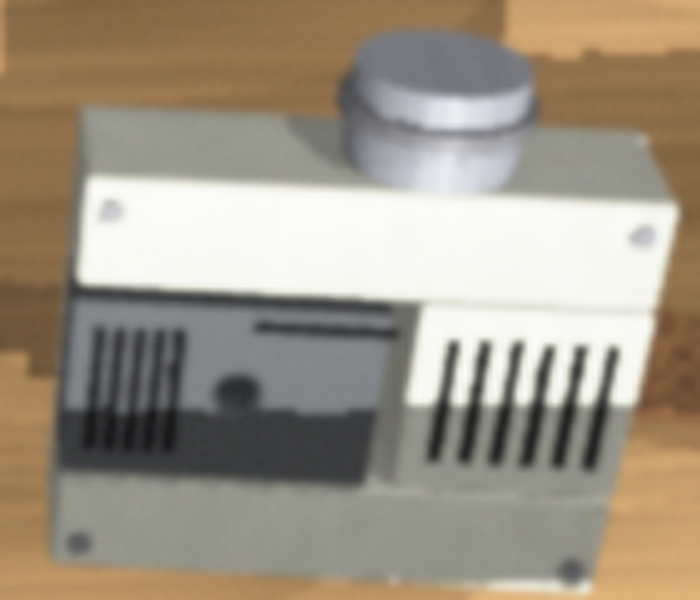

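Run:
```python
from h import *
np.set_printoptions(precision=3,suppress=True)
s=ctrl.sense();print(s['time'],R.from_quat(s['orientation']).as_matrix())
```

```text
1.45 [[-0.     0.362 -0.932]
 [ 0.    -0.932 -0.362]
 [-1.    -0.     0.   ]]
```

```bash
python3 -m pendant '[{"x":-0.05},{"x":-0.05,"ax":-0.18},{"x":-0.02,"ax":-0.18},{"ax":-0.18},{"ax":-0.18}]' 0
cat > go.py <<'E'
import sys
from h import *
# python3 go.py x y z [yawdeg tiltdeg]: tool-frame delta to target
np.set_printoptions(precision=4,suppress=True)
def target(yaw,tilt):
    ry=np.array([-np.sin(yaw),np.cos(yaw),0]);f=np.array([np.cos(yaw),np.sin(yaw),0])
    x=np.sin(tilt)*f-np.cos(tilt)*np.array([0,0,1]);z=-ry;y=np.cross(z,x)
    return np.c_[x,y,z]
if __name__=="__main__":
    a=list(map(float,sys.argv[1:]));s=ctrl.sense();M=R.from_quat(s['orientation']).as_matrix()
    print(s['time'],'pos',s['tool_pos'],'F',s['force'],'gap',s['finger_gap'],'q',s['q']);
    d=M.T@(np.array(a[:3])-s['tool_pos'])/1000
    print('shift m',d, 'rows',np.linalg.norm(d)/.0625)
    if len(a)>3:
        r=R.from_matrix(M.T@target(*np.radians(a[3:5]))).as_rotvec();print('rot',r,'rows',np.linalg.norm(r)/.186)
E
python3 go.py 520 -170 330 -5 0
```

```text
1.45 pos [ 244.5693 -629.1185  231.2495] F [-0.6073  0.5554  0.0551] gap 85.23982316526815 q [-1.2369  0.2639  1.604  -0.      1.2737 -0.0369]
shift m [-0.0987 -0.3281 -0.4231] rows 8.710871876346076
rot [-1.1127 -0.      0.0001] rows 5.982350977973671invalid input at $[0]: expected keys x, y, z, ax, ay, az
```

```bash
python3 -m pendant '[{"x":-0.05,"y":0,"z":0,"ax":0,"ay":0,"az":0},{"x":-0.05,"y":0,"z":0,"ax":-0.18,"ay":0,"az":0},{"x":-0.01,"y":0,"z":0,"ax":-0.18,"ay":0,"az":0},{"x":0,"y":0,"z":0,"ax":-0.18,"ay":0,"az":0},{"x":0,"y":0,"z":0,"ax":-0.18,"ay":0,"az":0}]' 0
python3 go.py 520 -170 330 -5 0
```

```text
time: 2.08
tool_pos: [244.5, -628.9, 344.4]
orientation: [0.6, 0.374, -0.6, 0.373]
force: [0.1, 0.8, -1.1]
finger_gap: 85.2
2.075 pos [ 244.5207 -628.8921  344.3976] F [ 0.1327  0.8398 -1.1354] gap 85.23790878980664 q [-1.2369  0.2195  1.4539  0.      1.469  -0.7797]
shift m [ 0.0147  0.0446 -0.5334] rows 8.566771947216193
rot [-0.3699 -0.0007  0.0005] rows 1.9889143086289998
```

```bash
python3 -m pendant '[{"x":0,"y":0.005,"z":-0.06,"ax":-0.18,"ay":0,"az":0},{"x":0,"y":0.015,"z":-0.058,"ax":-0.18,"ay":0,"az":0},{"x":0,"y":0.027,"z":-0.055,"ax":0,"ay":0,"az":0},{"x":0,"y":0.027,"z":-0.055,"ax":0,"ay":0,"az":0},{"x":0,"y":0.027,"z":-0.055,"ax":0,"ay":0,"az":0}]' 0
python3 go.py 520 -170 330 -5 0
```

```text
time: 2.7
tool_pos: [401.9, -365.6, 343.8]
orientation: [0.523, 0.476, -0.522, 0.477]
force: [0.2, -1.0, 0.7]
finger_gap: 85.2
2.7 pos [ 401.9039 -365.5513  343.7581] F [ 0.2    -0.9979  0.6723] gap 85.17220285490994 q [-0.7842 -0.0377  1.7335  0.0004  1.4447 -0.6926]
shift m [ 0.0138  0.0997 -0.2055] rows 3.6617387209718437
rot [-0.0044  0.0004 -0.0012] rows 0.024610248087239626
```

```bash
python3 -m pendant '[{"x":0,"y":0.027,"z":-0.055,"ax":0,"ay":0,"az":0},{"x":0,"y":0.027,"z":-0.055,"ax":0,"ay":0,"az":0},{"x":0.005,"y":0.027,"z":-0.055,"ax":0,"ay":0,"az":0},{"x":0.008,"y":0.019,"z":-0.04,"ax":0,"ay":0,"az":0},{"x":0,"y":0,"z":0,"ax":0,"ay":0,"az":0}]' 0
python3 - <<'E'
from h import *
np.set_printoptions(precision=1,suppress=True)
s=ctrl.sense();im=imaging.snapshot('wrist');cv2.imwrite('pics/w1.png',im[:,:,::-1])
print(s['tool_pos'])
for l in ['recess_mouth','button_top','extractor','cassette']: print(l,imaging.pinpoint('wrist',l)[:2])
E
```

```text
time: 3.32
tool_pos: [523.7, -162.0, 332.1]
orientation: [0.522, 0.476, -0.52, 0.48]
force: [-0.1, -0.3, -0.2]
finger_gap: 85.0
[ 523.7 -162.   332.1]
recess_mouth [{'location': [331.1, 267.6], 'p': 0.85}]
button_top []
extractor [{'location': [326.7, 260.9], 'p': 0.6}]Traceback (most recent call last):
  File "<stdin>", line 5, in <module>
ValueError: it knows: awl, button_top, extractor, glue, pin_tool, rack, recess_mouth, sanding_block, screwdriver, tape_roll
```

View pics/w1.png

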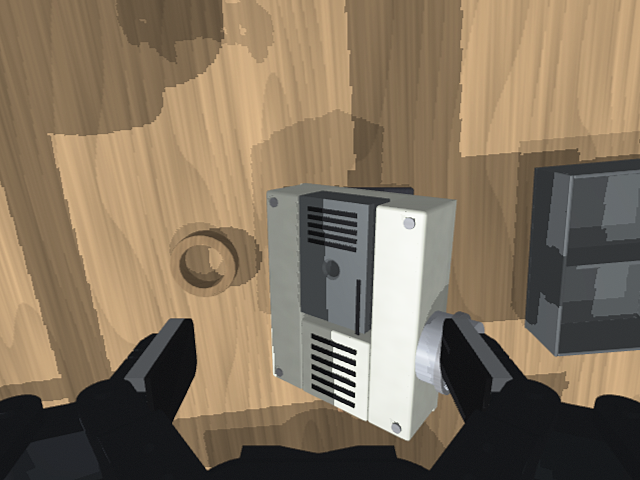

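```bash
python3 - <<'E'
from h import *
from scipy.optimize import least_squares
np.set_printoptions(precision=1,suppress=True)
s=ctrl.sense()
obs={'wrist':[(409,222),(396,427.5),(273.5,202),(278,372)],'top':[(382,192.2),(488.6,197.4),(375.6,258.4),(474.4,264)]}
rec={'wrist':(331.5,268),'top':(407.6,228.4)}
t=np.radians(38)
def fr(yaw):
    f=np.array([np.cos(yaw),np.sin(yaw),0]);y=np.array([-np.sin(yaw),np.cos(yaw),0])
    x=np.cos(t)*f+np.sin(t)*np.array([0,0,1]);return x,y,np.cross(x,y)
def res(p,full=False,use=('wrist','top')):
    cx,cy,cz,yaw,a,b,u,v=p;x,y,z=fr(yaw);c=np.array([cx,cy,cz]);e=[]
    P=[c+x*a+y*b,c+x*a-y*b,c-x*a+y*b,c-x*a-y*b]
    for n in use:
        for X,o in zip(P,obs[n]): e+=list(proj(n,X,s)-o)
        e+=list(proj(n,c+u*x+v*y+4*z,s)-rec[n])
    e+=[(cz-135)*2]
    if full:return np.array(e),c+u*x+v*y+4*z
    return np.array(e)
for use in [('wrist','top'),('wrist',)]:
    r=least_squares(res,[540,-250,135,-.08,70,90,0,30],kwargs=dict(use=use));e,m=res(r.x,True,use);print(r.x,np.degrees(r.x[3]),'rms',np.sqrt((e**2).mean()),m);print(e)
print(tri(ray('wrist',rec['wrist'],s),ray('top',rec['top'])),tri(ray('wrist',rec['wrist'],s),ray('scene',(268.9,198.4))))
E
python3 go.py 560 215 330 -4 0
```

```text
[ 527.7 -255.2  135.6   -0.1   68.4   90.4    1.8   41.2] -5.131200102995194 rms 1.4987453324578843 [ 530.4 -214.1  139.9]
[ 0.3 -0.8  0.5 -1.8 -0.1 -1.5  1.2 -1.7  0.6 -0.8  2.7  0.7  3.2  1.3
  2.   1.   2.1  1.3  1.5  0.9  1.2]
[ 527.2 -256.8  135.    -0.1   68.6   91.     1.6   41.9] -5.209961948767162 rms 0.344408807315861 [ 529.9 -215.   139.2]
[-0.   0.5 -0.1  0.1 -0.4 -0.6  0.7 -0.2  0.   0.   0. ]
(array([ 529.9, -209.1,  155.7]), [np.float64(0.18604810337448224), np.float64(0.18604810337432837)]) (array([ 529.8, -218.8,  128.4]), [np.float64(0.15105689137951003), np.float64(0.1510568913795426)])
3.525 pos [ 522.6228 -165.8079  333.1825] F [-0.3218 -0.9737  0.2901] gap 85.38888290978431 q [-0.352  -0.0292  1.7442 -0.001   1.4192 -0.2601]
shift m [ 0.0021  0.0023 -0.3826] rows 6.122417829494751
rot [-0.0219  0.003  -0.0069] rows 0.1246722145989272
```

```bash
cat > fitx.py <<'E'
from h import *
from scipy.optimize import least_squares
t=np.radians(38)
def fr(yaw):
    f=np.array([np.cos(yaw),np.sin(yaw),0]);y=np.array([-np.sin(yaw),np.cos(yaw),0])
    x=np.cos(t)*f+np.sin(t)*np.array([0,0,1]);return x,y,np.cross(x,y)
def fit(s,obs,rec):
    def res(p,full=False):
        cx,cy,cz,yaw,a,b,u,v=p;x,y,z=fr(yaw);c=np.array([cx,cy,cz]);e=[]
        P=[c+x*a+y*b,c+x*a-y*b,c-x*a+y*b,c-x*a-y*b]
        for n in obs:
            for X,o in zip(P,obs[n]): e+=list(proj(n,X,s)-o)
            e+=list(proj(n,c+u*x+v*y+4*z,s)-rec[n])
        e+=[(cz-135)*2]
        if full:return np.array(e),c+u*x+v*y+4*z
        return np.array(e)
    r=least_squares(res,[540,-250,135,-.08,70,90,0,30]);e,m=res(r.x,True)
    print(r.x,'yaw',np.degrees(r.x[3]),'rms',np.sqrt((e**2).mean()),'mouth',m)
E
python3 - <<'E'
from h import *
s=ctrl.sense();im=imaging.snapshot('wrist');cv2.imwrite('pics/w2.png',im[:,:,::-1])
import pickle;pickle.dump(s,open('s2.pkl','wb'));print(s['tool_pos'],s['dq'],imaging.pinpoint('wrist','recess_mouth'))
cv2.imwrite('pics/w2c.png',cv2.resize(im[180:450,250:450,::-1],None,fx=2.2,fy=2.2,interpolation=2))
E
```

```text
[ 522.62282773 -165.80794875  333.18252617] [-0.01549387 -0.00040408 -0.00105696  0.00268032 -0.00070553  0.00267509] [{'location': [333.0, 265.3], 'p': 0.84}]
```

View pics/w2c.png

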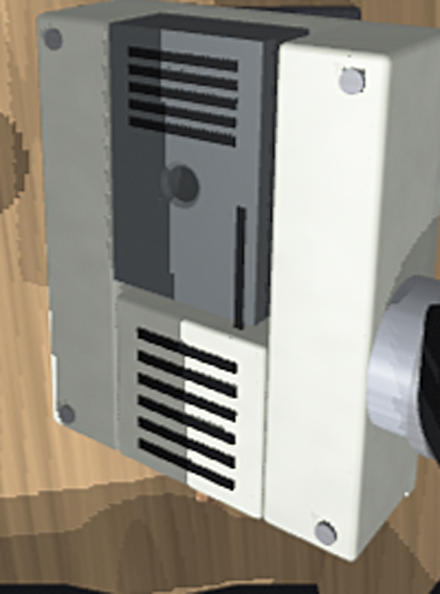

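```bash
python3 - <<'E'
from fitx import *
import pickle;np.set_printoptions(precision=2,suppress=True)
s=pickle.load(open('s2.pkl','rb'))
W=[(409.5,216.8),(397.7,422.3),(274.1,197.7),(280,367.7)];w=(332.3,264.1)
T=[(382,192.2),(488.6,197.4),(375.6,258.4),(474.4,264)];tt=(407.6,228.4)
fit(s,{'wrist':W},{'wrist':w});fit(s,{'wrist':W,'top':T},{'wrist':w,'top':tt});fit(s,{'top':T},{'top':tt})
E
python3 go.py 560 215 330 -4 0
```

```text
[ 528.67 -252.4   135.     -0.09   68.28   90.37    1.42   40.83] yaw -4.924280182324536 rms 0.13796652045165206 mouth [ 530.84 -211.6   139.03]
[ 528.91 -252.01  135.15   -0.09   68.19   90.21    1.51   40.52] yaw -4.897175583714479 rms 0.4529814302543527 mouth [ 531.11 -211.53  139.23]
[ 529.9  -251.02  135.     -0.08   68.09   90.18    1.82   39.54] yaw -4.802362098154273 rms 0.11660105993632207 mouth [ 532.18 -211.54  139.27]
3.625 pos [ 522.5359 -166.1459  333.2129] F [-0.4818  0.6542  0.0177] gap 85.49533360907628 q [-0.3528 -0.0293  1.7442 -0.0007  1.4192 -0.2599]
shift m [ 0.0022  0.002  -0.383 ] rows 6.127938154899141
rot [-0.023   0.0027 -0.0071] rows 0.13019845486030313
```

```bash
python3 -m pendant '[{"x":0,"y":0,"z":-0.06,"ax":0,"ay":0,"az":0},{"x":0,"y":0,"z":-0.0625,"ax":-0.02,"ay":0,"az":0},{"x":0,"y":0,"z":-0.0625,"ax":0,"ay":0,"az":0},{"x":0,"y":0,"z":-0.0625,"ax":0,"ay":0,"az":0},{"x":0,"y":0,"z":-0.0625,"ax":0,"ay":0,"az":0}]' 0
python3 go.py 560 215 330 -4 0
```

```text
time: 4.25
tool_pos: [551.2, 138.7, 333.7]
orientation: [0.525, 0.472, -0.521, 0.48]
force: [0.6, -1.0, 0.2]
finger_gap: 85.6
4.25 pos [551.2399 138.6909 333.7432] F [ 0.5941 -0.9923  0.2427] gap 85.5547983333104 q [ 0.2075  0.0084  1.706  -0.008   1.4171  0.3026]
shift m [ 0.0034  0.0015 -0.0768] rows 1.2304228768178538
rot [-0.0241  0.0047 -0.012 ] rows 0.14709577738646223
```

```bash
python3 -m pendant '[{"x":0.02,"y":0.003,"z":-0.05,"ax":-0.02,"ay":0,"az":0},{"x":0.03,"y":0.003,"z":-0.04,"ax":0,"ay":0,"az":-0.01},{"x":0,"y":0,"z":0,"ax":0,"ay":0,"az":0},{"x":0,"y":0,"z":0,"ax":0,"ay":0,"az":0}]' 0
python3 - <<'E'
from h import *
s=ctrl.sense();im=imaging.snapshot('wrist');cv2.imwrite('pics/w3.png',im[:,:,::-1])
import pickle;pickle.dump(s,open('s3.pkl','wb'));print(s['tool_pos'],s['dq'],imaging.pinpoint('wrist','pin_tool'),imaging.pinpoint('wrist','awl'))
E
```

```text
time: 4.75
tool_pos: [567.8, 229.9, 284.4]
orientation: [0.519, 0.479, -0.518, 0.483]
force: [-0.2, 0.3, 0.9]
finger_gap: 85.6
[567.79753882 229.92785747 284.37938847] [-0.00130479  0.0137649   0.01453306  0.00568652 -0.00015907 -0.00039652] [{'location': [316.2, 200.4], 'p': 0.56}] [{'location': [316.6, 287.8], 'p': 0.63}]
```

View pics/w3.png

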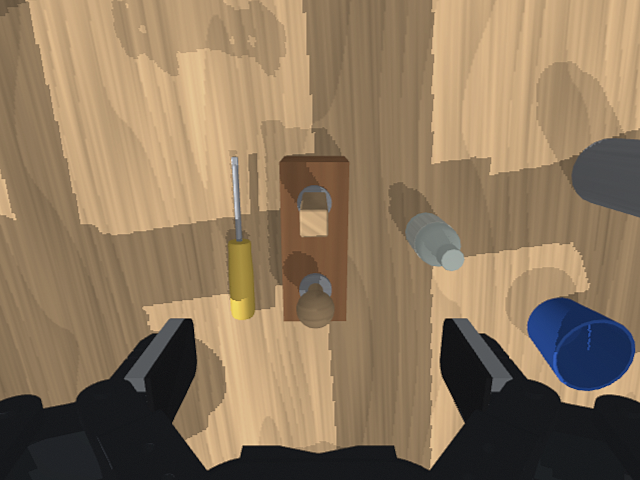

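Run:
```python
from h import *
im=cv2.imread('pics/w3.png');cv2.imwrite('pics/w3c.png',cv2.resize(im[150:330,220:370],None,fx=3.3,fy=3.3,interpolation=2))
```

```text
(no output)
```

View pics/w3c.png

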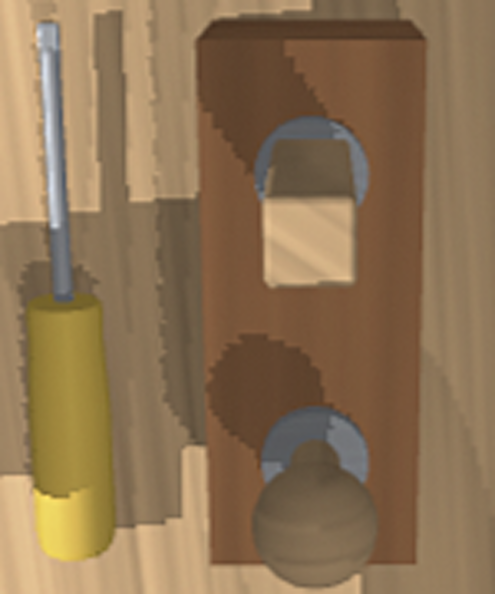

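```bash
python3 - <<'E'
from h import *
import pickle;np.set_printoptions(precision=1,suppress=True)
s=pickle.load(open('s3.pkl','rb'))
g=lambda c,z:atz('wrist',(220+c[0]/3.3,150+c[1]/3.3),z,s)
P=[g(c,145) for c in [(263,197),(353,196),(355,284),(266,287)]]
for p in P:print(p)
print('mean',np.mean(P,0))
for i in range(4):
    d=P[(i+1)%4]-P[i];print(np.linalg.norm(d),np.degrees(np.arctan2(d[1],d[0])))
print('guard',g((312,174),70),g((255,174),70),g((369,174),70),g((312,117),70),'awl',g((314,463),70))
Q=[g(c,65) for c in [(197,38),(425,38),(415,562),(210,562)]]
for p in Q:print(p)
print(np.mean(Q,0),np.degrees(np.arctan2(*(Q[0]-Q[3])[:2])),np.degrees(np.arctan2(*(Q[1]-Q[2])[:2])))
print(np.linalg.norm(Q[0]-Q[1]),np.linalg.norm(Q[1]-Q[2]))
E
python3 go.py 565 232 91 -4 0
```

```text
[555.9 244.8 145. ]
[574.6 243.6 145. ]
[573.7 224.6 145. ]
[554.8 225.3 145. ]
mean [564.7 234.6 145. ]
18.78690798622383 -3.7078799514168463
19.067020280670036 -92.64061247264107
18.95265185671371 177.62425302641697
19.505293961790933 86.86353846245225
guard [565.2 234.4  70. ] [550.2 235.6  70. ] [580.1 233.3  70. ] [566.3 249.4  70. ] awl [559.4 152.6  70. ]
[538.2 271.3  65. ]
[597.  266.8  65. ]
[586.2 117.2  65. ]
[526.7 121.8  65. ]
[562.  194.3  65. ] 4.368880808129904 4.156831528508363
59.04379394520672 150.0179266853519
4.9 pos [567.7399 229.5917 284.6681] F [ 0.3016 -0.2821  0.0376] gap 85.26711581945824 q [ 0.3468  0.1153  1.6811 -0.0057  1.3408  0.4235]
shift m [ 0.1936 -0.0041 -0.0028] rows 3.0992398932255654
rot [-0.0057  0.0033 -0.0062] rows 0.04858129487769009
```

```bash
python3 -m pendant '[{"x":0.05,"y":-0.003,"z":-0.005,"ax":0,"ay":0,"az":-0.006},{"x":0.05,"y":0,"z":0,"ax":0,"ay":0,"az":0},{"x":0.05,"y":0,"z":0,"ax":0,"ay":0,"az":0},{"x":0.03,"y":0,"z":0,"ax":0,"ay":0,"az":0},{"x":0.0,"y":0,"z":0,"ax":0,"ay":0,"az":0}]' 0
python3 go.py 565 234.5 91 -4 0
```

```text
time: 5.52
tool_pos: [572.0, 229.6, 108.9]
orientation: [0.525, 0.475, -0.517, 0.482]
force: [-0.5, 0.8, 1.1]
finger_gap: 85.3
5.525 pos [572.0396 229.6137 108.9372] F [-0.4779  0.8023  1.1035] gap 85.25731483779194 q [ 0.3435  0.2482  1.861  -0.0046  1.0186  0.4301]
shift m [ 0.0178 -0.0077 -0.0042] rows 0.31806334216188215
rot [-0.0145 -0.0021 -0.0142] rows 0.10950856248167676
```

```bash
python3 -m pendant '[{"x":0.01,"y":-0.0075,"z":-0.004,"ax":-0.01,"ay":0,"az":-0.014},{"x":0.008,"y":0,"z":0,"ax":0,"ay":0,"az":0},{"x":0.0,"y":0,"z":0,"ax":0,"ay":0,"az":0}]' 0
python3 go.py 565 234.5 91 -4 0
python3 -c "
from rig import *;import cv2;cv2.imwrite('pics/w4.png',imaging.snapshot('wrist')[:,:,::-1])"
```

```text
time: 5.9
tool_pos: [568.2, 234.7, 95.2]
orientation: [0.522, 0.48, -0.515, 0.481]
force: [1.0, 0.2, 1.0]
finger_gap: 85.4
5.9 pos [568.1875 234.7342  95.2291] F [0.9945 0.2097 1.0334] gap 85.35720397561622 q [0.35   0.2631 1.8705 0.0027 0.9996 0.4238]
shift m [ 0.0042 -0.0032  0.0005] rows 0.08481600801324411
rot [-0.0054 -0.0055 -0.0068] rows 0.055244153092713605
```

View pics/w4.png

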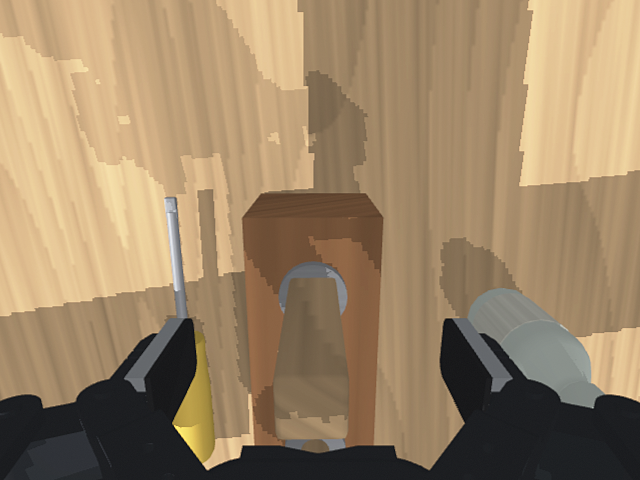

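The gripper straddles the handle: its centre is at about (313,340), midway between the jaws at 190 and 445, and the guard is at (313,290). After one small correction I close it.

```bash
python3 -m pendant '[{"x":0.004,"y":-0.003,"z":0,"ax":-0.005,"ay":-0.005,"az":-0.007},{"x":0.0,"y":0,"z":0,"ax":0,"ay":0,"az":0}]' 0
python3 go.py 565 234.5 91 -4 0
python3 -m pendant '[{"x":0,"y":0,"z":0,"ax":0,"ay":0,"az":0},{"x":0.0,"y":0,"z":0,"ax":0,"ay":0,"az":0},{"x":0.0,"y":0,"z":0,"ax":0,"ay":0,"az":0},{"x":0.0,"y":0,"z":0,"ax":0,"ay":0,"az":0},{"x":0.0,"y":0,"z":0,"ax":0,"ay":0,"az":0}]' 1 80
python3 go.py 565 234.5 91 -4 0
```

```text
time: 6.2
tool_pos: [566.1, 235.6, 92.7]
orientation: [0.518, 0.482, -0.516, 0.482]
force: [-0.5, 0.5, 0.5]
finger_gap: 85.2
6.2 pos [566.1299 235.602   92.6917] F [-0.4837  0.5271  0.487 ] gap 85.24878985211316 q [0.3535 0.2669 1.8709 0.0005 1.0015 0.4227]
shift m [ 0.0017 -0.0011  0.0012] rows 0.037017629711786806
rot [ 0.0003 -0.0014 -0.0019] rows 0.01286750711746956
time: 6.82
tool_pos: [566.6, 235.9, 93.3]
orientation: [0.518, 0.482, -0.516, 0.483]
force: [-0.3, -0.1, -0.5]
finger_gap: 19.0
6.825 pos [566.5519 235.8629  93.2897] F [-0.3312 -0.0525 -0.5211] gap 19.027222688787703 q [0.3536 0.2665 1.8702 0.0005 1.0016 0.4227]
shift m [ 0.0023 -0.0015  0.0015] rows 0.04933851582424437
rot [ 0.0005 -0.0018 -0.0028] rows 0.018109300602931117
```

```bash
python3 -m pendant '[{"x":-0.02,"y":0,"z":0,"ax":0,"ay":0,"az":0},{"x":-0.04,"y":0,"z":0,"ax":0,"ay":0,"az":0},{"x":-0.05,"y":0,"z":0,"ax":0,"ay":0,"az":0},{"x":-0.04,"y":0,"z":0,"ax":0,"ay":0,"az":0}]' 1 80
python3 go.py 462 -60 240 -4.9 38
python3 -c "
from rig import *;import cv2;cv2.imwrite('pics/w5.png',imaging.snapshot('wrist')[:,:,::-1])"
```

```text
time: 7.32
tool_pos: [563.3, 234.5, 245.7]
orientation: [-0.515, -0.483, 0.519, -0.481]
force: [0.5, -0.3, -0.8]
finger_gap: 19.0
7.325 pos [563.3047 234.5026 245.7133] F [ 0.4777 -0.2694 -0.8338] gap 18.99564488601727 q [0.3534 0.1374 1.7276 0.0004 1.2821 0.4228]
shift m [ 0.0067 -0.0806  0.3008] rows 4.983866942320231
rot [ 0.0161 -0.0034  0.6685] rows 3.594989753282893
```

View pics/w5.png

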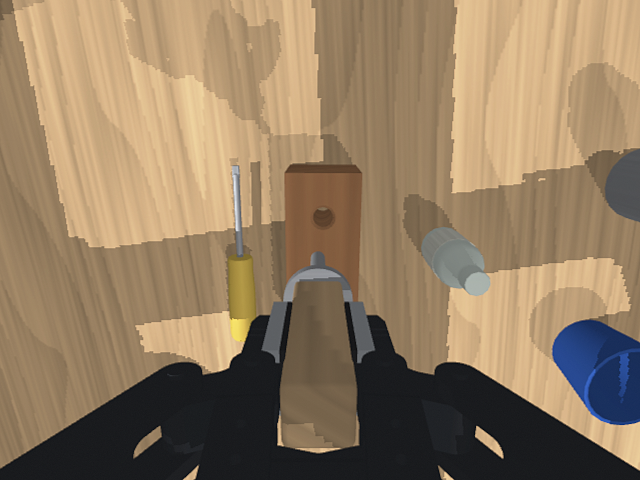

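```bash
python3 -m pendant '[{"x":0,"y":-0.02,"z":0.055,"ax":0.008,"ay":0,"az":0.17},{"x":-0.003,"y":-0.02,"z":0.055,"ax":0.008,"ay":0,"az":0.17},{"x":-0.007,"y":-0.019,"z":0.055,"ax":0,"ay":0,"az":0.17},{"x":-0.01,"y":-0.018,"z":0.055,"ax":0,"ay":0,"az":0.16},{"x":0,"y":0,"z":0.05,"ax":0,"ay":0,"az":0}]' 1 80
python3 go.py 461.6 -205.5 228.4 -4.9 38
```

```text
time: 8.0
tool_pos: [463.0, -17.8, 245.9]
orientation: [0.651, 0.278, -0.327, 0.626]
force: [1.0, -0.4, -1.5]
finger_gap: 19.1
8.0 pos [463.044  -17.7971 245.8863] F [ 1.0157 -0.3794 -1.463 ] gap 19.103485001668464 q [-0.1076 -0.6356  2.4697  0.0352  0.6229 -0.0502]
shift m [ 0.0216 -0.0006  0.1873] rows 3.0163387071766947
rot [ 0.0047 -0.0065 -0.022 ] rows 0.1256288087793533
```

```bash
python3 -m pendant '[{"x":0,"y":0,"z":0.05,"ax":0,"ay":0,"az":-0.02},{"x":0,"y":0,"z":0.06,"ax":0,"ay":0,"az":0},{"x":0.01,"y":0,"z":0.055,"ax":0,"ay":0,"az":0},{"x":0,"y":0,"z":0,"ax":0,"ay":0,"az":0},{"x":0,"y":0,"z":0,"ax":0,"ay":0,"az":0}]' 1 80
python3 go.py 461.6 -205.5 228.4 -4.9 38
python3 - <<'E'
from h import *
s=ctrl.sense();im=imaging.snapshot('wrist');cv2.imwrite('pics/w6.png',im[:,:,::-1])
import pickle;pickle.dump(s,open('s6.pkl','wb'))
M=np.array([531.1,-211.5,139.1]);print(proj('wrist',M,s),imaging.pinpoint('wrist','recess_mouth'))
m=R.from_quat(s['orientation']).as_matrix();print('tip',s['tool_pos']+83.3*m[:,0],proj('wrist',s['tool_pos']+83.3*m[:,0],s))
E
```

```text
time: 8.62
tool_pos: [455.4, -171.4, 243.8]
orientation: [0.649, 0.278, -0.334, 0.624]
force: [-0.4, 0.5, -1.3]
finger_gap: 19.0
8.625 pos [ 455.4084 -171.3618  243.8026] F [-0.3791  0.4593 -1.3161] gap 19.011478219596682 q [-0.6536 -0.5197  2.4129  0.5264  0.7259 -0.8729]
shift m [ 0.0178 -0.0025  0.0334] rows 0.6073658619323042
rot [ 0.0008  0.0027 -0.0107] rows 0.05974145082684738
[313.12482338 278.29739758] [{'location': [311.4, 277.5], 'p': 0.75}]
tip [ 507.18623036 -176.02620411  178.71652913] [318.62092679 254.18468217]
```

View pics/w6.png

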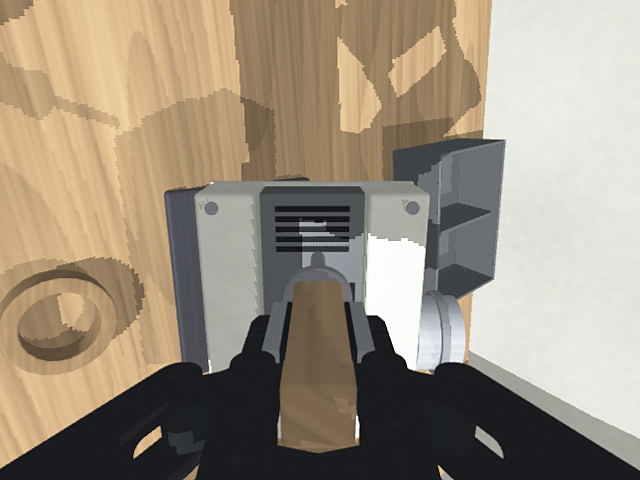

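```bash
python3 - <<'E'
from fitx import *
import pickle;s=pickle.load(open('s6.pkl','rb'));x,y,z=fr(np.radians(-4.9));C=np.array([528.9,-252,135.1])
print(proj('wrist',C-68.2*x+90.3*y,s),proj('wrist',C+68.2*x+90.3*y,s), 'obs 211,208 / 412,208')
im=cv2.imread('pics/w6.png');cv2.imwrite('pics/w6c.png',cv2.resize(im[170:310,190:440],None,fx=3,fy=3,interpolation=2))
E
python3 -m pendant '[{"x":0.015,"y":-0.002,"z":0.03,"ax":0,"ay":0,"az":-0.01},{"x":0.003,"y":0,"z":0.003,"ax":0,"ay":0,"az":0},{"x":0,"y":0,"z":0,"ax":0,"ay":0,"az":0}]' 1 80
python3 go.py 461.6 -205.5 228.4 -4.9 38
```

```text
[210.02478505 207.81996332] [411.01940164 207.52454243] obs 211,208 / 412,208
time: 9.1
tool_pos: [465.0, -197.7, 229.5]
orientation: [0.645, 0.286, -0.332, 0.626]
force: [-1.0, 0.2, -1.3]
finger_gap: 19.1
9.1 pos [ 465.0037 -197.6614  229.5278] F [-0.9647  0.1891 -1.2715] gap 19.11425979138467 q [-0.7068 -0.4355  2.3896  0.5914  0.7128 -0.998 ]
shift m [-0.0008 -0.0029  0.0081] rows 0.1379171862585324
rot [ 0.0139 -0.0062 -0.0026] rows 0.0832668358755608
```

View pics/w6c.png

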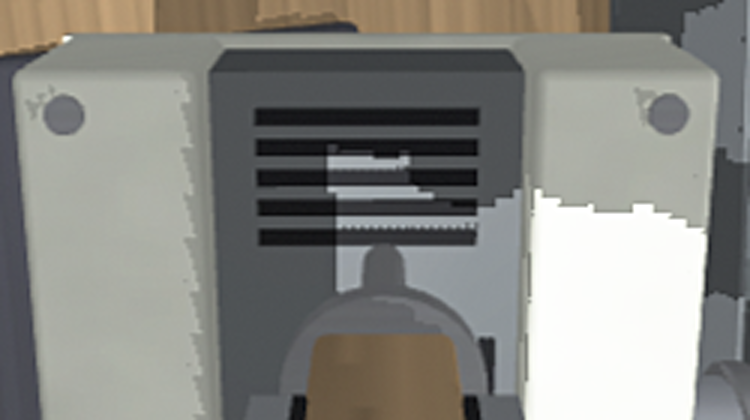

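```bash
cat > tip.py <<'E'
from fitx import *
import sys
np.set_printoptions(precision=2,suppress=True)
x,y,z=fr(np.radians(-4.9));M=np.array([531.3,-211.5,139.1])
s=ctrl.sense();m=R.from_quat(s['orientation']).as_matrix();A=np.c_[x,y,z]
tip=s['tool_pos']+83.3*m[:,0]
print(s['time'],'tip in recess xyz mm',A.T@(tip-M),'axis lean',A.T@m[:,0],'F recess',A.T@s['force'],'gap',s['finger_gap'],'pos',s['tool_pos'],'q',s['q'])
T=np.c_[-z,x,-y];print('rot',R.from_matrix(m.T@T).as_rotvec())
E
python3 -m pendant '[{"x":0,"y":-0.003,"z":0.008,"ax":0.012,"ay":-0.006,"az":-0.003},{"x":0,"y":0,"z":0,"ax":0,"ay":0,"az":0},{"x":0,"y":0,"z":0,"ax":0,"ay":0,"az":0}]' 1 80
python3 tip.py
```

```text
time: 9.48
tool_pos: [462.4, -203.2, 228.3]
orientation: [0.647, 0.284, -0.335, 0.623]
force: [-0.6, -0.3, -0.2]
finger_gap: 19.1
9.475 tip in recess xyz mm [ 0.31  2.57 29.69] axis lean [ 0.  0. -1.] F recess [-0.62 -0.37  0.18] gap 19.116415917123025 pos [ 462.42 -203.2   228.31] q [-0.72 -0.43  2.39  0.59  0.72 -1.  ]
rot [ 0.01 -0.   -0.  ]
```

```bash
python3 -m pendant '[{"x":0.015,"y":0,"z":0.003,"ax":0.005,"ay":0,"az":0},{"x":0.006,"y":0,"z":0,"ax":0,"ay":0,"az":0},{"x":0,"y":0,"z":0,"ax":0,"ay":0,"az":0}]' 1 80
python3 tip.py
python3 - <<'E'
from h import *
for n,b in (('wrist',(250,180,150,120)),('scene',(190,90,130,120)),('top',(360,150,140,120))):
    im=imaging.snapshot(n);cv2.imwrite(f'pics/{n}7.png',cv2.resize(im[b[1]:b[1]+b[3],b[0]:b[0]+b[2],::-1],None,fx=5,fy=5,interpolation=2))
E
```

```text
time: 9.85
tool_pos: [475.4, -207.3, 212.3]
orientation: [0.649, 0.283, -0.336, 0.622]
force: [-0.2, -0.3, -1.2]
finger_gap: 19.0
9.85 tip in recess xyz mm [ 1.04 -0.44  8.86] axis lean [ 0.  0. -1.] F recess [-0.89 -0.31 -0.81] gap 19.039669543783393 pos [ 475.44 -207.3   212.28] q [-0.7  -0.38  2.39  0.62  0.66 -1.03]
rot [ 0. -0. -0.]
```

View pics/wrist7.png

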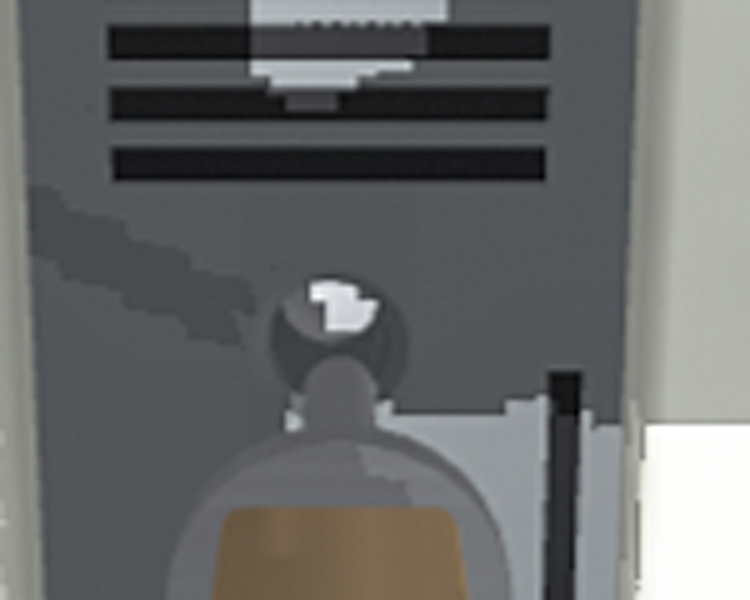

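View pics/scene7.png

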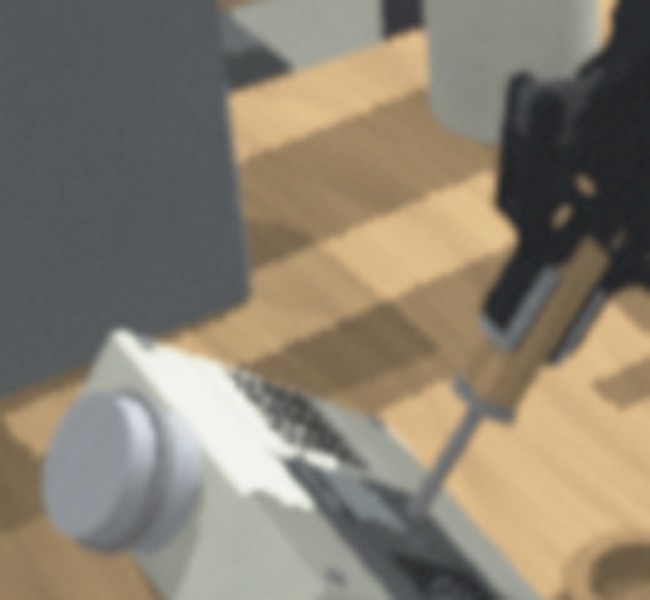

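Run:
```python
from fitx import *
x,y,z=fr(np.radians(-4.9));M=np.array([531.3,-211.5,139.1])
s=ctrl.sense();m=R.from_quat(s['orientation']).as_matrix();tip=s['tool_pos']+83.3*m[:,0]
f=lambda X:(proj('wrist',X,s)-[250,180])*5
print('M',f(M),'r',[f(M+9.5*d) for d in (x,-x,y,-y)],'tip',f(tip),[f(tip+4*d) for d in (x,-x,y,-y)])
```

```text
M [329.55048579 341.24901158] r [array([409.68339841, 341.22194379]), array([249.40129702, 341.27608487]), array([329.47668858, 263.71738048]), array([329.62267283, 417.08899963])] tip [343.21201288 370.95103714] [array([378.18157853, 370.93790858]), array([308.23934789, 370.96416686]), array([343.24608306, 337.473001  ]), array([343.17826909, 404.10835008])]
```

The recess mouth shows at crop (338,343) and the pin's end at (341,357). The tool therefore sits about 2 mm towards -y in the pads, so I shift +y 2 mm and enter.

```bash
python3 -m pendant '[{"x":0,"y":0,"z":-0.002,"ax":0,"ay":0,"az":0},{"x":0.008,"y":0,"z":0,"ax":0,"ay":0,"az":0},{"x":0.005,"y":0,"z":0,"ax":0,"ay":0,"az":0},{"x":0,"y":0,"z":0,"ax":0,"ay":0,"az":0}]' 1 80
python3 tip.py
python3 - <<'E'
from h import *
for n,b in (('wrist',(250,180,150,120)),):
    im=imaging.snapshot(n);cv2.imwrite(f'pics/{n}8.png',cv2.resize(im[b[1]:b[1]+b[3],b[0]:b[0]+b[2],::-1],None,fx=5,fy=5,interpolation=2))
E
```

```text
time: 10.5
tool_pos: [484.3, -206.3, 202.8]
orientation: [0.649, 0.282, -0.336, 0.623]
force: [-0.5, -0.4, -1.1]
finger_gap: 19.2
10.5 tip in recess xyz mm [ 2.28  1.17 -4.  ] axis lean [ 0.  0. -1.] F recess [-1.03 -0.44 -0.55] gap 19.232919341852362 pos [ 484.31 -206.32  202.81] q [-0.68 -0.35  2.39  0.64  0.63 -1.03]
rot [ 0. -0. -0.]
```

View pics/wrist8.png

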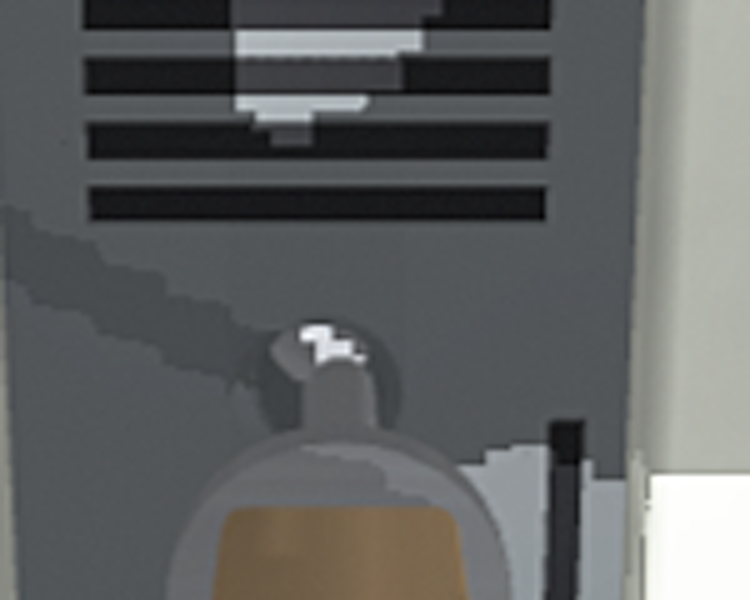

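```bash
python3 -m pendant '[{"x":0.006,"y":-0.002,"z":-0.0005,"ax":0,"ay":0,"az":0},{"x":0.007,"y":-0.0005,"z":0,"ax":0,"ay":0,"az":0},{"x":0,"y":0,"z":0,"ax":0,"ay":0,"az":0}]' 1 80
python3 tip.py
```

```text
time: 10.92
tool_pos: [490.7, -206.4, 190.2]
orientation: [0.649, 0.282, -0.336, 0.622]
force: [0.3, -0.7, -0.1]
finger_gap: 19.5
10.925 tip in recess xyz mm [ -0.48   1.65 -17.89] axis lean [ 0.  0. -1.] F recess [ 0.22 -0.7  -0.35] gap 19.450667122766376 pos [ 490.71 -206.38  190.17] q [-0.67 -0.32  2.4   0.66  0.59 -1.05]
rot [ 0. -0. -0.]
```

```bash
python3 -m pendant '[{"x":0.005,"y":0.001,"z":0,"ax":0,"ay":0,"az":0},{"x":0.003,"y":0,"z":0,"ax":0,"ay":0,"az":0},{"x":0,"y":0,"z":0,"ax":0,"ay":0,"az":0}]' 1 80
python3 tip.py;  python3 tip.py | head -1
```

```text
time: 11.3
tool_pos: [496.9, -207.1, 184.4]
orientation: [0.648, 0.282, -0.336, 0.623]
force: [-2.9, -0.4, 1.5]
finger_gap: 19.0
11.3 tip in recess xyz mm [  0.87   1.5  -26.29] axis lean [ 0.  0. -1.] F recess [-1.34 -0.6   3.  ] gap 18.970256735827515 pos [ 496.91 -207.05  184.38] q [-0.66 -0.3   2.39  0.67  0.57 -1.06]
rot [ 0. -0. -0.]
11.3 tip in recess xyz mm [  0.87   1.5  -26.29] axis lean [ 0.  0. -1.] F recess [-1.34 -0.6   3.  ] gap 18.970256735827515 pos [ 496.91 -207.05  184.38] q [-0.66 -0.3   2.39  0.67  0.57 -1.06]
```

```bash
python3 -m pendant '[{"x":0.003,"y":0,"z":0,"ax":0,"ay":0,"az":0},{"x":0.002,"y":0,"z":0,"ax":0,"ay":0,"az":0},{"x":0,"y":0,"z":0,"ax":0,"ay":0,"az":0}]' 1 80
python3 tip.py
```

```text
time: 11.68
tool_pos: [500.0, -207.3, 180.6]
orientation: [0.648, 0.282, -0.335, 0.623]
force: [-5.4, 0.7, 3.9]
finger_gap: 19.0
11.675 tip in recess xyz mm [  1.07   1.48 -31.17] axis lean [ 0.  0. -1.] F recess [-1.93  0.21  6.4 ] gap 18.974276017122715 pos [ 500.04 -207.35  180.65] q [-0.66 -0.29  2.39  0.68  0.56 -1.07]
rot [ 0. -0. -0.]
```

```bash
python3 -m pendant '[{"x":0.001,"y":0,"z":-0.005,"ax":0,"ay":0,"az":0},{"x":0.0005,"y":0,"z":-0.005,"ax":0,"ay":0,"az":0},{"x":0.0005,"y":0,"z":-0.005,"ax":0,"ay":0,"az":0}]' 1 80
python3 tip.py
```

```text
time: 12.05
tool_pos: [501.5, -194.5, 180.6]
orientation: [0.646, 0.281, -0.336, 0.625]
force: [-14.2, -1.2, 9.0]
finger_gap: 19.2
12.05 tip in recess xyz mm [  1.38  14.03 -31.43] axis lean [ 0. -0. -1.] F recess [-5.57 -2.38 15.75] gap 19.244757362362567 pos [ 501.54 -194.5   180.62] q [-0.62 -0.3   2.4   0.65  0.54 -1.02]
rot [ 0.01  0.   -0.  ]
```

```bash
python3 -m pendant '[{"x":0,"y":-0.0005,"z":-0.006,"ax":0.005,"ay":0,"az":0},{"x":0,"y":0,"z":-0.006,"ax":0.005,"ay":0,"az":0},{"x":0,"y":0,"z":-0.006,"ax":0,"ay":0,"az":0}]' 1 80
python3 tip.py
```

```text
time: 12.42
tool_pos: [502.5, -177.9, 181.0]
orientation: [0.649, 0.277, -0.339, 0.623]
force: [-4.7, -1.0, 1.4]
finger_gap: 19.4
12.425 tip in recess xyz mm [  1.38  30.32 -30.87] axis lean [ 0.01 -0.01 -1.  ] F recess [-2.77 -1.4   4.  ] gap 19.357914387509187 pos [ 502.53 -177.88  180.98] q [-0.57 -0.32  2.42  0.61  0.52 -0.94]
rot [-0.    0.01 -0.01]
```

```bash
python3 -m pendant '[{"x":0.001,"y":0,"z":-0.006,"ax":0,"ay":0.005,"az":-0.005},{"x":0.0005,"y":0,"z":-0.006,"ax":0,"ay":0,"az":0},{"x":0.0005,"y":0,"z":-0.006,"ax":0,"ay":0,"az":0}]' 1 80
python3 tip.py
```

```text
time: 12.8
tool_pos: [505.1, -159.5, 180.9]
orientation: [0.648, 0.281, -0.338, 0.622]
force: [-16.5, -1.0, 11.4]
finger_gap: 19.0
12.8 tip in recess xyz mm [  1.67  49.22 -31.51] axis lean [ 0. -0. -1.] F recess [-5.88 -2.43 19.1 ] gap 19.013635752031828 pos [ 505.07 -159.53  180.93] q [-0.52 -0.34  2.42  0.56  0.51 -0.86]
rot [-0.  0. -0.]
```

```bash
python3 -m pendant '[{"x":0.0002,"y":0,"z":-0.006,"ax":0,"ay":0,"az":0},{"x":0.0003,"y":0,"z":-0.006,"ax":0,"ay":0,"az":0},{"x":0.0003,"y":0,"z":-0.004,"ax":0,"ay":0,"az":0}]' 1 80
python3 tip.py
```

```text
time: 13.18
tool_pos: [506.9, -143.5, 181.7]
orientation: [0.647, 0.281, -0.338, 0.624]
force: [-8.9, -6.8, 4.2]
finger_gap: 19.2
13.175 tip in recess xyz mm [  2.58  65.16 -31.23] axis lean [ 0.   -0.01 -1.  ] F recess [-3.9  -7.56  8.43] gap 19.235143228554154 pos [ 506.91 -143.55  181.66] q [-0.48 -0.35  2.43  0.51  0.49 -0.78]
rot [ 0.    0.01 -0.  ]
```

```bash
python3 -m pendant '[{"x":0.0005,"y":-0.0005,"z":-0.002,"ax":0,"ay":0.005,"az":0},{"x":0.0003,"y":0,"z":-0.001,"ax":0,"ay":0,"az":0}]' 1 80
python3 tip.py
python3 - <<'E'
from h import *
for n,b in (('top',(340,150,140,120)),('wrist',(190,150,250,200))):
    im=imaging.snapshot(n);cv2.imwrite(f'pics/{n}9.png',cv2.resize(im[b[1]:b[1]+b[3],b[0]:b[0]+b[2],::-1],None,fx=3,fy=3,interpolation=2))
E
```

```text
time: 13.42
tool_pos: [507.0, -143.5, 181.6]
orientation: [0.645, 0.28, -0.337, 0.626]
force: [-15.0, -6.3, 7.1]
finger_gap: 18.9
13.425 tip in recess xyz mm [  2.73  65.08 -31.35] axis lean [ 0.   -0.01 -1.  ] F recess [-6.96 -7.54 14.45] gap 18.924752384924204 pos [ 507.   -143.46  181.56] q [-0.47 -0.35  2.43  0.51  0.48 -0.78]
rot [ 0.01  0.01 -0.  ]
```

View pics/wrist9.png

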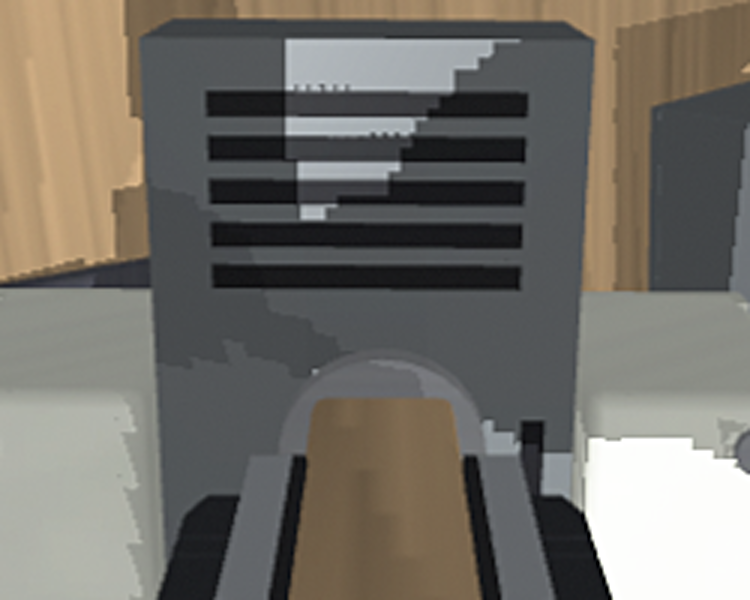

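View pics/top9.png

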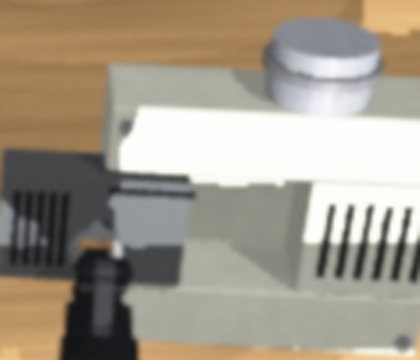

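The cassette protrudes and is against its stop: tip travel was about 64 mm including play, and lateral force rose from 2.4 to 7.5 N. I withdraw straight along the bore.

```bash
python3 -m pendant '[{"x":0,"y":-0.001,"z":0.002,"ax":0.005,"ay":0.005,"az":0},{"x":-0.01,"y":-0.0005,"z":0.0005,"ax":0,"ay":0,"az":0},{"x":-0.01,"y":0,"z":0,"ax":0,"ay":0,"az":0}]' 1 80
python3 tip.py
```

```text
time: 13.9
tool_pos: [493.1, -143.8, 197.1]
orientation: [0.648, 0.282, -0.336, 0.623]
force: [-0.0, 0.6, -1.7]
finger_gap: 19.3
13.9 tip in recess xyz mm [  1.4   64.11 -10.56] axis lean [ 0. -0. -1.] F recess [-1.08  0.59 -1.27] gap 19.3301992971917 pos [ 493.09 -143.83  197.15] q [-0.5  -0.41  2.43  0.5   0.55 -0.78]
rot [ 0.  0. -0.]
```

```bash
python3 -m pendant '[{"x":-0.015,"y":0,"z":0,"ax":0,"ay":0,"az":0},{"x":-0.02,"y":0,"z":0,"ax":0,"ay":0,"az":0},{"x":-0.005,"y":0.02,"z":0,"ax":0,"ay":0,"az":0}]' 1 80
python3 tip.py
python3 go.py 566.5 235.9 190 -4 0
python3 - <<'E'
from h import *
for n,b in (('top',(340,150,140,120)),('wrist',(150,150,250,200)),('scene',(190,100,130,170))):
    im=imaging.snapshot(n);cv2.imwrite(f'pics/{n}10.png',cv2.resize(im[b[1]:b[1]+b[3],b[0]:b[0]+b[2],::-1],None,fx=3,fy=3,interpolation=2))
    print(n,imaging.pinpoint(n,'recess_mouth'),proj(n,np.array([531.6,-211.5,139.1])+60*np.array([.0854,.9963,0])))
E
```

```text
time: 14.28
tool_pos: [481.0, -141.3, 240.7]
orientation: [0.648, 0.283, -0.337, 0.622]
force: [-0.0, 0.1, -0.7]
finger_gap: 19.2
14.275 tip in recess xyz mm [18.26 65.76 31.31] axis lean [-0.  0. -1.] F recess [-0.48  0.09 -0.54] gap 19.238924936896883 pos [ 481.01 -141.27  240.71] q [-0.52 -0.49  2.4   0.43  0.66 -0.7 ]
rot [ 0. -0.  0.]
14.275 pos [ 481.0148 -141.2703  240.7138] F [-0.0389  0.0916 -0.7278] gap 19.238924936896883 q [-0.5159 -0.487   2.3963  0.4319  0.6625 -0.6967]
shift m [ 0.073   0.0109 -0.383 ] rows 6.240759138647936
rot [-0.0141  0.0044 -0.6621] rows 3.5604786908013493
top [{'location': [377.4, 230.2], 'p': 0.8}] [373.52222571 226.93598485]
wrist [{'location': [283.0, 243.4], 'p': 0.67}] [289.04679909 248.13822333]
scene [{'location': [285.2, 214.3], 'p': 0.91}] [283.87004183 212.85430267]
```

View pics/top10.png

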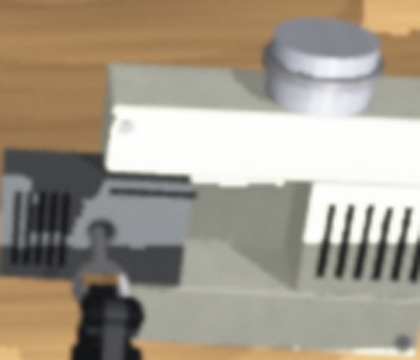

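View pics/wrist10.png

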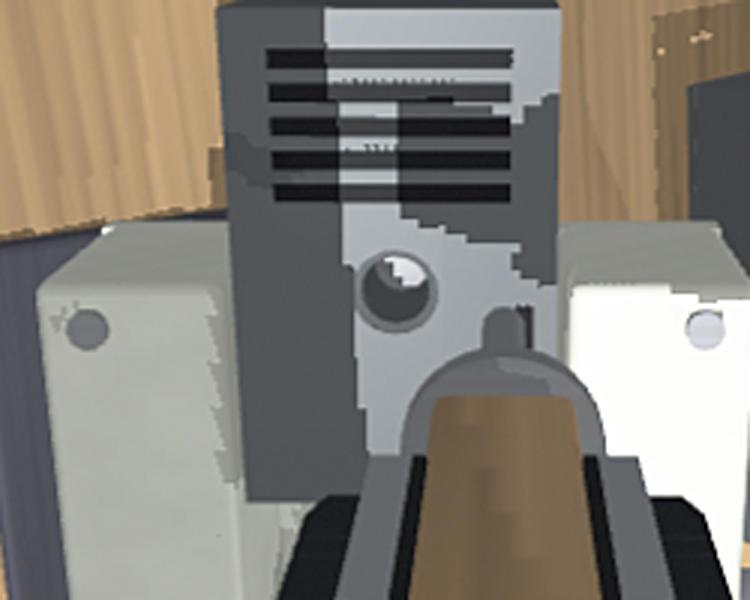

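```bash
python3 -m pendant '[{"x":0.0,"y":0.018,"z":-0.055,"ax":-0.005,"ay":0,"az":-0.165},{"x":0.0,"y":0.022,"z":-0.055,"ax":-0.005,"ay":0,"az":-0.165},{"x":0.006,"y":0.019,"z":-0.055,"ax":0,"ay":0,"az":-0.165},{"x":0.003,"y":0.02,"z":-0.055,"ax":0,"ay":0,"az":-0.165},{"x":0,"y":0,"z":-0.055,"ax":0,"ay":0,"az":0}]' 1 80
python3 go.py 566.5 235.9 250 -4 0
```

```text
time: 15.2
tool_pos: [567.0, 111.1, 252.6]
orientation: [0.529, 0.473, -0.51, 0.487]
force: [0.2, 0.0, -0.8]
finger_gap: 18.9
15.2 pos [566.9822 111.1014 252.6332] F [ 0.2043  0.0458 -0.757 ] gap 18.869648526290366 q [ 0.1513  0.046   1.8145 -0.0017  1.248   0.2319]
shift m [ 0.003  -0.0105 -0.1243] rows 1.9972369758255908
rot [-0.0102 -0.0059 -0.0326] rows 0.1861072473137202
```

```bash
python3 -m pendant '[{"x":0,"y":-0.005,"z":-0.055,"ax":-0.005,"ay":0,"az":-0.02},{"x":0,"y":-0.005,"z":-0.05,"ax":0,"ay":0,"az":-0.01},{"x":0,"y":0,"z":-0.016,"ax":0,"ay":0,"az":0},{"x":0,"y":0,"z":0,"ax":0,"ay":0,"az":0}]' 1 80
python3 go.py 566.5 235.9 250 -4 0
```

```text
time: 15.7
tool_pos: [564.5, 239.7, 245.5]
orientation: [-0.515, -0.485, 0.519, -0.48]
force: [-0.2, -0.7, -0.8]
finger_gap: 19.0
15.7 pos [564.5312 239.6925 245.5316] F [-0.1842 -0.6645 -0.836 ] gap 19.02708853759903 q [0.3576 0.1446 1.7199 0.0061 1.2847 0.4249]
shift m [-0.0045  0.0022  0.0036] rows 0.09892297141752138
rot [ 0.0008 -0.0022  0.0093] rows 0.051486134840810126
```

```bash
python3 -m pendant '[{"x":0.03,"y":0.002,"z":0.0036,"ax":0,"ay":0,"az":0.009},{"x":0.035,"y":0,"z":0,"ax":0,"ay":0,"az":0},{"x":0.01,"y":0,"z":0,"ax":0,"ay":0,"az":0},{"x":0,"y":0,"z":0,"ax":0,"ay":0,"az":0}]' 1 80
python3 go.py 566.5 235.9 163 -4 0
```

```text
time: 16.2
tool_pos: [566.6, 230.0, 169.6]
orientation: [0.518, 0.481, -0.518, 0.482]
force: [-0.3, -0.3, -0.2]
finger_gap: 19.1
16.2 pos [566.5853 230.0294 169.5771] F [-0.3279 -0.3006 -0.2059] gap 19.078459825788993 q [ 0.3452  0.1897  1.8112 -0.0004  1.1395  0.4187]
shift m [ 0.0066 -0.0005 -0.0058] rows 0.14106255856034164
rot [-0.0036 -0.0001 -0.0013] rows 0.020469163889322805
```

```bash
python3 -m pendant '[{"x":0.006,"y":0,"z":-0.0055,"ax":-0.003,"ay":0,"az":0},{"x":0,"y":0,"z":0,"ax":0,"ay":0,"az":0},{"x":0,"y":0,"z":0,"ax":0,"ay":0,"az":0}]' 1 80
python3 go.py 566.5 235.9 163 -4 0
python3 - <<'E'
from h import *
s=ctrl.sense();im=imaging.snapshot('wrist');b=(240,170,160,160)
cv2.imwrite('pics/w11.png',cv2.resize(im[b[1]:b[1]+b[3],b[0]:b[0]+b[2],::-1],None,fx=3.7,fy=3.7,interpolation=2))
m=R.from_quat(s['orientation']).as_matrix();f=lambda X:(proj('wrist',X,s)-[240,170])*3.7
tip=s['tool_pos']+83.3*m[:,0]+1.5*m[:,2]
print('hole',f([565,234.3,65]),[f(np.array([565,234.3,65])+d) for d in ([8,0,0],[-8,0,0],[0,8,0])],'tip',f(tip),f(tip+[0,4,0]))
E
```

```text
time: 16.58
tool_pos: [569.2, 235.8, 166.9]
orientation: [0.52, 0.481, -0.515, 0.483]
force: [0.7, 0.1, -0.4]
finger_gap: 18.9
16.575 pos [569.243  235.7593 166.8889] F [ 0.7177  0.1349 -0.3631] gap 18.890495516924222 q [ 0.3525  0.1969  1.8078 -0.0006  1.1302  0.424 ]
shift m [ 0.0039 -0.0028  0.0001] rows 0.07617678365114752
rot [-0.0014 -0.0023 -0.0063] rows 0.03687482010661904
hole [267.35822469 290.27005025] [array([315.42110949, 286.87846812]), array([219.33810624, 293.65861454]), array([263.69243088, 243.87587988])] tip [296.7086689  322.33315384] [294.88764838 297.65307472]
```

View pics/w11.png

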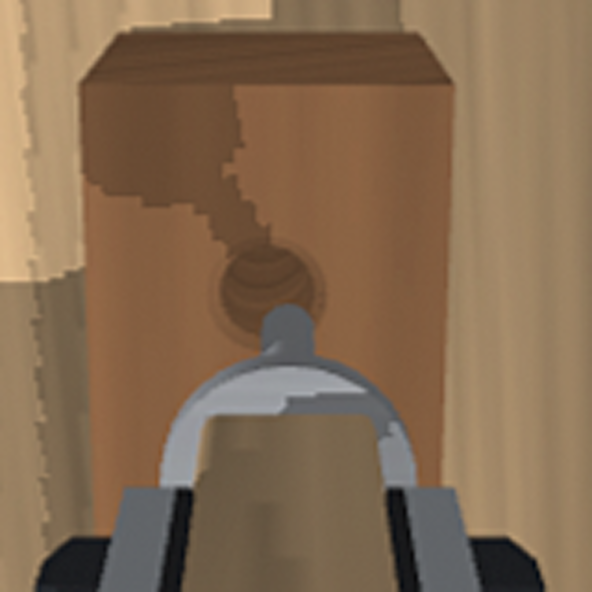

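```bash
python3 -m pendant '[{"x":0.004,"y":-0.003,"z":-0.001,"ax":-0.001,"ay":-0.002,"az":-0.006},{"x":0,"y":0,"z":0,"ax":0,"ay":0,"az":0},{"x":0,"y":0,"z":0,"ax":0,"ay":0,"az":0}]' 1 80
python3 go.py 566.3 236.5 155 -4 0
python3 - <<'E'
from h import *
s=ctrl.sense();im=imaging.snapshot('wrist');b=(240,170,160,160)
cv2.imwrite('pics/w12.png',cv2.resize(im[b[1]:b[1]+b[3],b[0]:b[0]+b[2],::-1],None,fx=3.7,fy=3.7,interpolation=2))
m=R.from_quat(s['orientation']).as_matrix();f=lambda X:(proj('wrist',X,s)-[240,170])*3.7
tip=s['tool_pos']+83.3*m[:,0]
print('tip',tip,f(tip),f(tip+[0,4,0]),'hole',f([565,234.3,65]))
E
```

```text
time: 17.0
tool_pos: [566.4, 237.5, 163.3]
orientation: [0.517, 0.482, -0.517, 0.482]
force: [0.4, -0.3, -1.6]
finger_gap: 18.9
17.0 pos [566.3557 237.5048 163.2885] F [ 0.4426 -0.3349 -1.5555] gap 18.88908824346245 q [0.3564 0.1999 1.8112 0.0002 1.1294 0.426 ]
shift m [0.0083 0.     0.001 ] rows 0.13359031729981632
rot [ 0.0002 -0.0006 -0.0008] rows 0.005591249547701368
tip [566.42797963 237.55074142  79.98856981] [296.76229745 313.10920477] [294.97940131 288.34550963] hole [288.8578533  304.58453276]
```

View pics/w12.png

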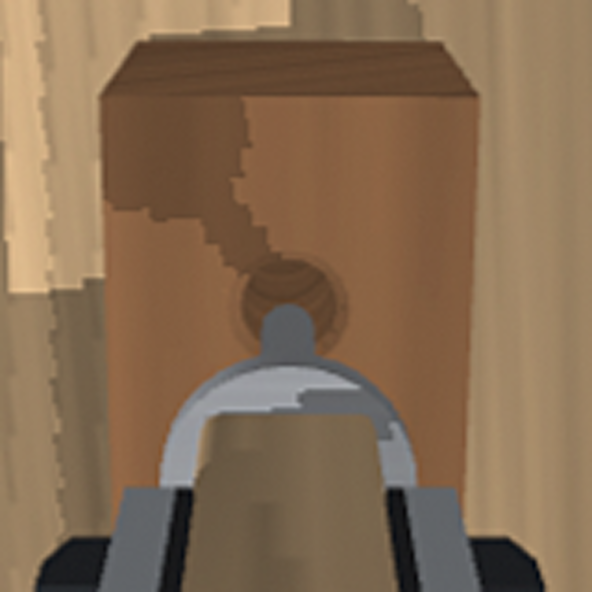

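```bash
python3 -m pendant '[{"x":0.01,"y":0,"z":0.0005,"ax":0,"ay":0,"az":0},{"x":0.012,"y":0,"z":0,"ax":0,"ay":0,"az":0},{"x":0,"y":0,"z":0,"ax":0,"ay":0,"az":0}]' 1 80
python3 go.py 566.3 236.9 93 -4 0
```

```text
time: 17.42
tool_pos: [565.7, 236.7, 138.9]
orientation: [-0.517, -0.482, 0.517, -0.482]
force: [0.9, -0.6, -1.3]
finger_gap: 18.9
17.425 pos [565.6949 236.7078 138.9048] F [ 0.8658 -0.6056 -1.283 ] gap 18.87790566272604 q [0.3556 0.2213 1.8335 0.0003 1.0873 0.4251]
shift m [ 0.0459  0.0006 -0.0002] rows 0.7345469664993001
rot [0.0001 0.     0.0006] rows 0.0031520875491650646
```

Tip is in the hole (depth about 9 mm, no force). Continuing down.

```bash
python3 -m pendant '[{"x":0.015,"y":0.0005,"z":0,"ax":0,"ay":0,"az":0},{"x":0.015,"y":0,"z":0,"ax":0,"ay":0,"az":0},{"x":0.006,"y":0,"z":0,"ax":0,"ay":0,"az":0},{"x":0,"y":0,"z":0,"ax":0,"ay":0,"az":0}]' 1 80
python3 go.py 566.3 236.9 93 -4 0
```

```text
time: 17.92
tool_pos: [565.6, 236.4, 99.2]
orientation: [-0.516, -0.483, 0.518, -0.482]
force: [0.1, 0.4, -1.0]
finger_gap: 19.2
17.925 pos [565.6142 236.3768  99.2122] F [ 0.1014  0.3969 -1.0264] gap 19.15799139136475 q [0.3551 0.2623 1.8631 0.0003 1.0186 0.4248]
shift m [ 0.0062  0.0007 -0.0006] rows 0.10034818133865192
rot [-0.      0.0008  0.0023] rows 0.013087051225834201
```

```bash
python3 -m pendant '[{"x":0.003,"y":0.0005,"z":0,"ax":0,"ay":0,"az":0.002},{"x":0.002,"y":0,"z":0,"ax":0,"ay":0,"az":0},{"x":0.001,"y":0,"z":0,"ax":0,"ay":0,"az":0}]' 1 80
python3 go.py 566.3 236.9 93 -4 0
```

```text
time: 18.3
tool_pos: [567.0, 236.7, 94.0]
orientation: [0.518, 0.482, -0.517, 0.483]
force: [0.7, 0.1, -1.2]
finger_gap: 19.2
18.3 pos [567.0458 236.6791  93.9591] F [ 0.704   0.1183 -1.2336] gap 19.18186151252622 q [ 0.3552  0.2681  1.8667 -0.0008  1.0051  0.4255]
shift m [ 0.001  -0.0008 -0.0002] rows 0.019757630937976955
rot [-0.     -0.0001 -0.0018] rows 0.009653120110461636
```

```bash
python3 -m pendant '[{"x":0.001,"y":-0.0005,"z":0,"ax":0,"ay":0,"az":0},{"x":0.001,"y":0,"z":0,"ax":0,"ay":0,"az":0},{"x":0.0005,"y":0,"z":0,"ax":0,"ay":0,"az":0}]' 1 80
python3 go.py 566.3 236.9 93 -4 0
python3 - <<'E'
from h import *
im=imaging.snapshot('wrist');b=(240,200,160,160)
cv2.imwrite('pics/w13.png',cv2.resize(im[b[1]:b[1]+b[3],b[0]:b[0]+b[2],::-1],None,fx=3.7,fy=3.7,interpolation=2))
E
```

```text
time: 18.68
tool_pos: [567.0, 236.9, 93.2]
orientation: [0.518, 0.482, -0.516, 0.483]
force: [-0.9, -1.1, 1.6]
finger_gap: 19.0
18.675 pos [566.9814 236.8805  93.2207] F [-0.8512 -1.1384  1.5867] gap 18.981262438271198 q [ 0.3556  0.2682  1.8681 -0.0008  1.0024  0.4258]
shift m [ 0.0002 -0.0007  0.    ] rows 0.011464757777644361
rot [ 0.0001 -0.0005 -0.0029] rows 0.015818737808342614
```

View pics/w13.png

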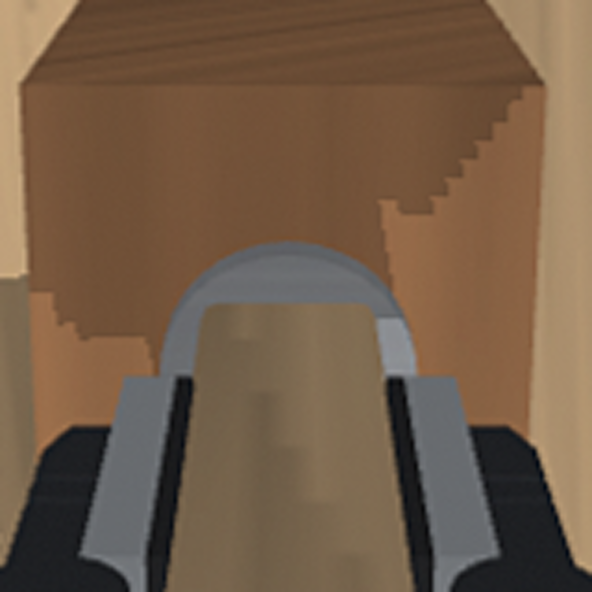

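Guard is back on the rack: z is 93.2, the same as at the grasp, and the force has risen by about 2.8 N. Releasing.

```bash
python3 -m pendant '[{"x":0.0005,"y":0,"z":0,"ax":0,"ay":0,"az":0},{"x":0,"y":0,"z":0,"ax":0,"ay":0,"az":0}]' 1 30
python3 -m pendant '[{"x":0,"y":0,"z":0,"ax":0,"ay":0,"az":0},{"x":0,"y":0,"z":0,"ax":0,"ay":0,"az":0},{"x":0,"y":0,"z":0,"ax":0,"ay":0,"az":0},{"x":0,"y":0,"z":0,"ax":0,"ay":0,"az":0}]' 0 20
python3 go.py 566.3 236.9 250 -4 0
```

```text
time: 18.98
tool_pos: [567.1, 236.9, 93.2]
orientation: [0.518, 0.482, -0.516, 0.483]
force: [-0.7, -0.7, 0.4]
finger_gap: 19.1
time: 19.48
tool_pos: [567.2, 237.0, 92.2]
orientation: [0.518, 0.482, -0.516, 0.483]
force: [-0.0, -0.6, -1.0]
finger_gap: 85.1
19.475 pos [567.1798 236.965   92.1643] F [-0.0157 -0.5524 -0.9723] gap 85.13582586334415 q [ 0.3556  0.2695  1.8687 -0.0008  1.0001  0.4258]
shift m [-0.1578 -0.0004  0.    ] rows 2.5254107819229086
rot [ 0.0001 -0.0008 -0.0033] rows 0.01814095272173175
```

```bash
python3 -m pendant '[{"x":-0.03,"y":0,"z":0,"ax":0,"ay":0,"az":0},{"x":-0.05,"y":0,"z":0,"ax":0,"ay":0,"az":0},{"x":-0.06,"y":0,"z":0,"ax":0,"ay":0,"az":0},{"x":-0.05,"y":0,"z":0,"ax":0,"ay":0,"az":0},{"x":0,"y":0,"z":0,"ax":0,"ay":0,"az":0}]' 0
python3 - <<'E'
from h import *
s=ctrl.sense();print(s['time'],s['tool_pos'])
for n in ('wrist','top','scene'):
    cv2.imwrite(f'pics/{n}14.png',imaging.snapshot(n)[:,:,::-1])
im=cv2.imread('pics/wrist14.png');print(imaging.pinpoint('scene','recess_mouth'),imaging.pinpoint('top','recess_mouth'))
E
```

```text
time: 20.1
tool_pos: [565.9, 236.6, 286.0]
orientation: [-0.517, -0.482, 0.517, -0.482]
force: [0.5, 0.1, 0.2]
finger_gap: 85.8
20.1 [565.86120489 236.6339207  285.99718032]
[{'location': [284.2, 211.7], 'p': 0.77}] [{'location': [376.3, 227.5], 'p': 0.98}, {'location': [200.6, 229.4], 'p': 0.42}]
```

View pics/wrist14.png

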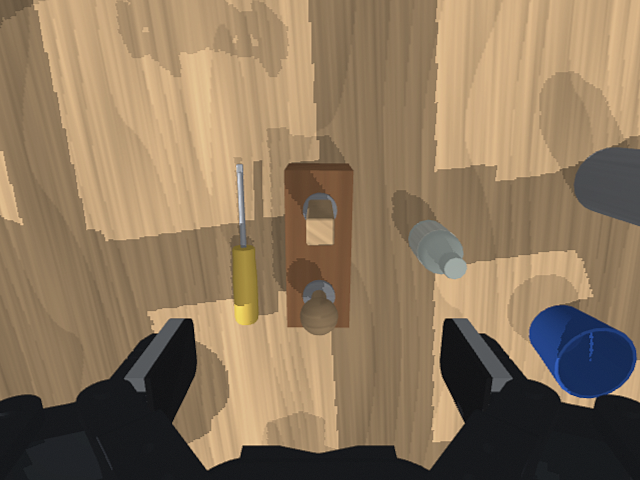

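View pics/scene14.png

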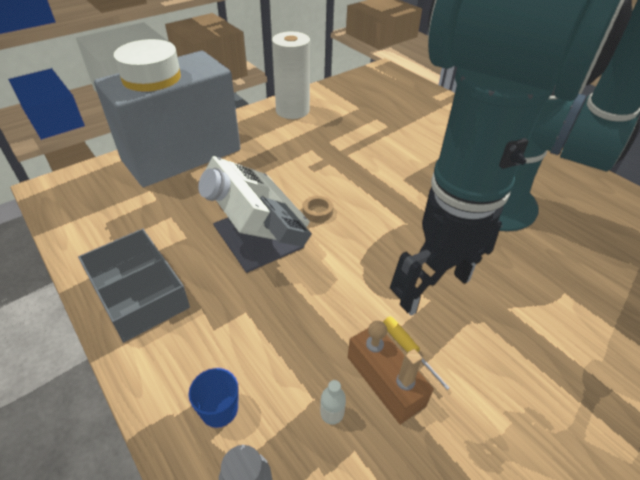

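View pics/top14.png

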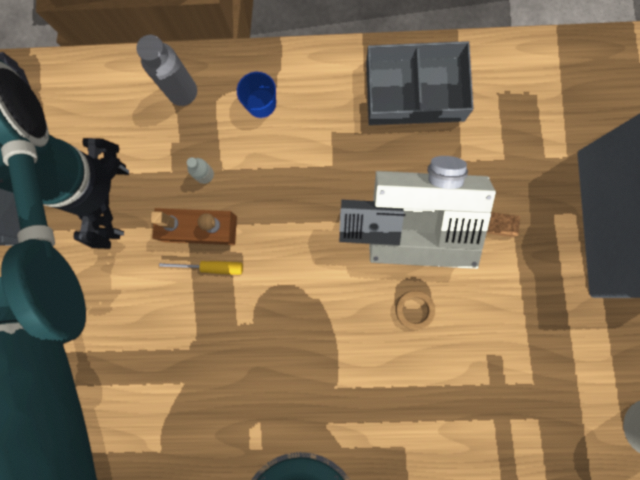

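The pin tool stands upright in its hole (wrist about 319,232, guard on the rack at 319,208). The cassette is out (top view, left end at 340 against 372 before), and the other objects are in place. One numeric check of the travel, then hand in.

Run:
```python
from fitx import *
im=cv2.imread('pics/top14.png');cv2.imwrite('pics/top14c.png',cv2.resize(im[195:255,330:410],None,fx=8,fy=8,interpolation=2))
w=cv2.imread('pics/wrist14.png');cv2.imwrite('pics/w14c.png',cv2.resize(w[150:330,230:380],None,fx=3.3,fy=3.3,interpolation=2))
M=np.array([531.3,-211.5,139.1]);x,y,z=fr(np.radians(-4.9))
for k in (50,56,60):print(k,(proj('top',M+k*y)-[330,195])*8)
```

```text
50 [393.53425784 259.22546591]
56 [366.33972179 257.78626058]
60 [348.21801482 256.82721289]
```

View pics/top14c.png

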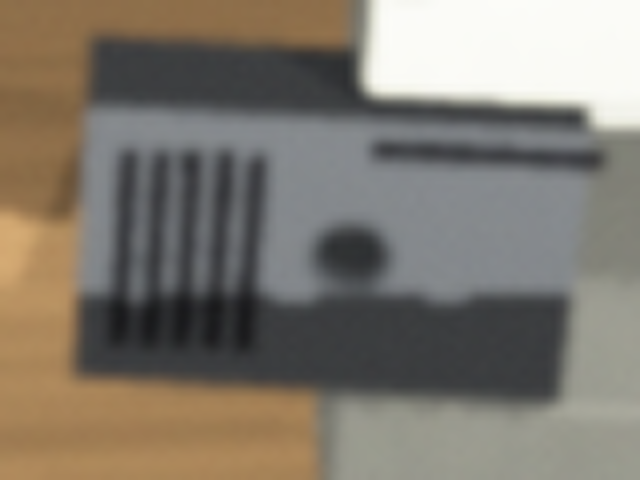

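View pics/w14c.png

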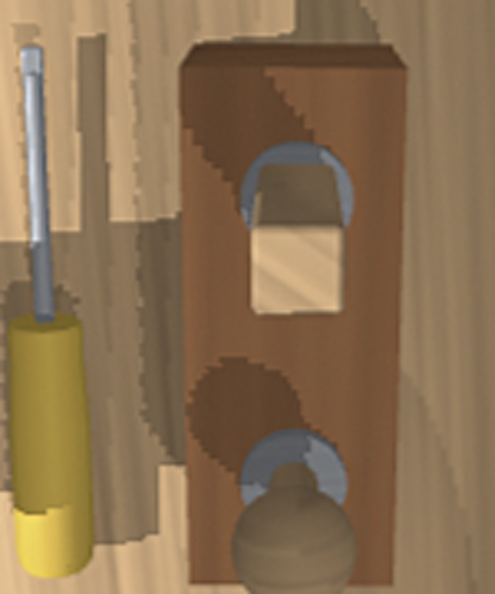

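The recess is at crop (350,252), which matches the 60 mm prediction of (348,257). The tool looks seated just as it was before.

```bash
python3 -c "
from rig import ctrl;print(ctrl.sense()['time']);print(ctrl.job_done())"
```

```text
20.35
the job is handed in; nothing more can be done
None
```

I took the pin tool from the rack, pressed the release with its pin, and slid the cassette out to its stop. I then stood the tool back in its own hole and handed the job in at 20.35 s; no verdict was reported.

**During the slide:**
- At the start of the slide the button pushed back with 6.4 N, about what its stop gives. Midway one reading dropped to 4 N, which I took as about 6 mm pressed, still past the 5 mm needed. I pressed harder from there, to between 8 and 19 N.
- At the end the sideways force rose from 2.4 to 7.5 N while the tip stopped advancing, which I took as the stop.

**Last checks:**
- **Cassette:** in the top view the recess is within about 1 pixel of where a 60 mm slide puts it. I could not read the joint itself.
- **Pin tool:** the fingers came down to 93.2 mm, the same height as at the grasp. It stands upright with its guard on the rack, in the hole it came from.
- **Everything else:** the awl, screwdriver, glue, tape roll and sanding block look unmoved, and the gripper is open and clear.
- **Disagreement:** the tool sat about 2 mm off-centre in the pads. I measured and corrected this by picture before both insertions.

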